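# Put the jars away in the clip-lock box

## Task

Put every stoppered jar on the table away in the open storage box, each standing upright on the floor of a compartment of its own. Once all are in, close the hinged lid fully so that it sits edge to edge on the base, and only then flip all four side clips down flat against the box. Leave the cup, the bottle and the bowl where they are.

Things in the scene. Friction and masses are not known exactly. Their poses are not given: they have to be found in the camera images.
- box: White plastic clip-lock storage box, fixed on the table. Origin: centre of its underside. Outside 180 mm along its x, 170 mm along its y; base 40 mm high, walls 4 mm. The lid is hinged along the top of the +y wall.
- box_in (a point): Centre of the box's inner floor, 4 mm above the table. Low dividers (3 mm thick, tops 22 mm above the table) make six compartments, three along box x (centres x = -58.5, 0, 58.5 mm) by two along box y (centres y = -41, 41 mm), about 55 by 80 mm each.
- lid (a joint): Lid angle, rad: 0 shut, its rim resting edge to edge on the base; up to 2.2 open, leaning outward past upright over the box's +y side. A friction hinge (0.25 N m): the lid stays where it is left; 2 to 4 N at its edge moves it. Lid: translucent-topped shell 180 x 170 mm, 30 mm deep, walls 4 mm, 0.2 kg; shut, its top is 70 mm above the table, its inside 66 mm.
- lid_hinge (a point): Middle of the lid's hinge axis, which runs along box x; in the box frame (0, 85, 40) mm.
- lid_edge (a point): Middle of the lid's outer top edge opposite the hinge, between the two front clips (a gap 60 mm wide); in the box frame (0, -85, 70) mm when shut.
- clip_near (a joint): Angle of the side clip at the middle of the box's -x end, rad: 0 folded flat down over the seam, 1.57 straight out (towards box -x), 2.0 fully raised. Hinged to the lid, moves with it; axis runs along the wall, with the lid shut at box (-94, 0, 52) mm. Grey flap 36 mm wide, 5 thick; stays where left (friction 0.025 N m, 1 N at its end).
- clip_near_tip (a point): Middle of the free end of clip_near, 28 mm from its hinge axis; 24 mm above the table when folded flat.
- clip_far (a joint): Angle of the side clip at the middle of the box's +x end, rad: 0 folded flat down over the seam, 1.57 straight out (towards box +x), 2.0 fully raised. Hinged to the lid, moves with it; axis runs along the wall, with the lid shut at box (94, 0, 52) mm. Grey flap 36 mm wide, 5 thick; stays where left (friction 0.025 N m, 1 N at its end).
- clip_far_tip (a point): Middle of the free end of clip_far, 28 mm from its hinge axis; 24 mm above the table when folded flat.
- clip_front_near (a joint): Angle of the side clip at the box's -y side, 48 mm towards box -x from its middle, rad: 0 folded flat down over the seam, 1.57 straight out (towards box -y), 2.0 fully raised. Hinged to the lid, moves with it; axis runs along the wall, with the lid shut at box (-48, -89, 52) mm. Grey flap 36 mm wide, 5 thick; stays where left (friction 0.025 N m, 1 N at its end).
- clip_front_near_tip (a point): Middle of the free end of clip_front_near, 28 mm from its hinge axis; 24 mm above the table when folded flat.
- clip_front_far (a joint): Angle of the side clip at the box's -y side, 48 mm towards box +x from its middle, rad: 0 folded flat down over the seam, 1.57 straight out (towards box -y), 2.0 fully raised. Hinged to the lid, moves with it; axis runs along the wall, with the lid shut at box (48, -89, 52) mm. Grey flap 36 mm wide, 5 thick; stays where left (friction 0.025 N m, 1 N at its end).
- clip_front_far_tip (a point): Middle of the free end of clip_front_far, 28 mm from its hinge axis; 24 mm above the table when folded flat.
- jar1: Small white glazed jar with a thin blue band and a tall fixed cork, 0.08 to 0.14 kg: body 40 mm diameter, 32 mm high; cork 22 mm diameter, 26 mm high above it; 58 mm in all. Origin: centre of its underside, z up its axis. Starts on the table on the box's -y side. All jars are alike; 4 to 6 are present, an absent one reads None.
- jar2: Small white glazed jar with a thin blue band and a tall fixed cork, 0.08 to 0.14 kg: body 40 mm diameter, 32 mm high; cork 22 mm diameter, 26 mm high above it; 58 mm in all. Origin: centre of its underside, z up its axis. Starts on the table on the box's -y side. All jars are alike; 4 to 6 are present, an absent one reads None.
- jar3: Small white glazed jar with a thin blue band and a tall fixed cork, 0.08 to 0.14 kg: body 40 mm diameter, 32 mm high; cork 22 mm diameter, 26 mm high above it; 58 mm in all. Origin: centre of its underside, z up its axis. Starts on the table on the box's -y side. All jars are alike; 4 to 6 are present, an absent one reads None.
- jar4: Small white glazed jar with a thin blue band and a tall fixed cork, 0.08 to 0.14 kg: body 40 mm diameter, 32 mm high; cork 22 mm diameter, 26 mm high above it; 58 mm in all. Origin: centre of its underside, z up its axis. Starts on the table on the box's -y side. All jars are alike; 4 to 6 are present, an absent one reads None.
- jar5: Small white glazed jar with a thin blue band and a tall fixed cork, 0.08 to 0.14 kg: body 40 mm diameter, 32 mm high; cork 22 mm diameter, 26 mm high above it; 58 mm in all. Origin: centre of its underside, z up its axis. Starts on the table on the box's -y side. All jars are alike; 4 to 6 are present, an absent one reads None.
- jar6: Small white glazed jar with a thin blue band and a tall fixed cork, 0.08 to 0.14 kg: body 40 mm diameter, 32 mm high; cork 22 mm diameter, 26 mm high above it; 58 mm in all. Origin: centre of its underside, z up its axis. Starts on the table on the box's -y side. All jars are alike; 4 to 6 are present, an absent one reads None.
- teacup: White mug, a bystander, 80 mm across and 60 mm high. Origin: centre of its underside.
- lotion: Plain yellow bottle, a bystander, 54 mm across and 130 mm high. Origin: centre of its underside.
- bowl: Glass bowl, a bystander, 90 mm across and 45 mm high. Origin: centre of its underside.
There are look-alikes about, which are no part of the job. What is shaped like the jar3 but pink or purple is not meant.

How it is judged (in metres and radians):
On the way, in this order (a step that is already met when the one before it is completed fails the run):
1. every jar present stands upright in a compartment while the lid is still open (x of jar1 in the frame of box between -0.088 and 0.088 m and y of jar1 in the frame of box between -0.083 and 0.083 m and z of each of jar1, jar2, jar3, jar4, jar5, jar6 in the frame of box below 0.01 m and angle between each of jar1, jar2, jar3, jar4, jar5, jar6's own z axis and vertical below 0.15 rad and x of jar2 in the frame of box between -0.088 and 0.088 m and y of jar2 in the frame of box between -0.083 and 0.083 m and x of jar3 in the frame of box between -0.088 and 0.088 m and y of jar3 in the frame of box between -0.083 and 0.083 m and x of jar4 in the frame of box between -0.088 and 0.088 m and y of jar4 in the frame of box between -0.083 and 0.083 m and x of jar5 in the frame of box between -0.088 and 0.088 m and y of jar5 in the frame of box between -0.083 and 0.083 m and x of jar6 in the frame of box between -0.088 and 0.088 m and y of jar6 in the frame of box between -0.083 and 0.083 m and linear speed of each of jar1, jar2, jar3, jar4, jar5, jar6 below 0.02 m/s and value of joint lid above 0.5 rad), for 0.2 s.
2. the lid is shut, and no clip is folded down yet (value of joint lid below 0.04 rad and value of joint each of clip_near, clip_far, clip_front_near, clip_front_far above 0.3 rad), for 0.2 s.
3. all four clips are folded down with the lid shut (value of joint lid below 0.04 rad and value of joint each of clip_near, clip_far, clip_front_near, clip_front_far below 0.2 rad), for 0.2 s.
At the end, for the whole second after the job is handed in: Every jar present stands in the box on its floor (underside within 10 mm of the table's height, tilt under 0.15 rad), at rest; the lid is shut (under 0.04 rad) and all four clips are folded down (under 0.2 rad) (all of step 3 and x of jar1 in the frame of box between -0.088 and 0.088 m and y of jar1 in the frame of box between -0.083 and 0.083 m and z of each of jar1, jar2, jar3, jar4, jar5, jar6 in the frame of box below 0.01 m and angle between each of jar1, jar2, jar3, jar4, jar5, jar6's own z axis and vertical below 0.15 rad and x of jar2 in the frame of box between -0.088 and 0.088 m and y of jar2 in the frame of box between -0.083 and 0.083 m and x of jar3 in the frame of box between -0.088 and 0.088 m and y of jar3 in the frame of box between -0.083 and 0.083 m and x of jar4 in the frame of box between -0.088 and 0.088 m and y of jar4 in the frame of box between -0.083 and 0.083 m and x of jar5 in the frame of box between -0.088 and 0.088 m and y of jar5 in the frame of box between -0.083 and 0.083 m and x of jar6 in the frame of box between -0.088 and 0.088 m and y of jar6 in the frame of box between -0.083 and 0.083 m and linear speed of each of jar1, jar2, jar3, jar4, jar5, jar6 below 0.02 m/s); the robot touches nothing.
It fails at once if the cup is moved more than 30 mm (distance of teacup from where it was at the start of the episode above 0.03 m).
It fails at once if the bottle is moved more than 30 mm (distance of lotion from where it was at the start of the episode above 0.03 m).
It fails at once if the bowl is moved more than 30 mm (distance of bowl from where it was at the start of the episode above 0.03 m).
Of jar1, jar2, jar3, jar4, jar5, jar6 only 4 to 6 are there at a start; the rules pass over those that are not, and their reading is None.
At some moment in a run one of jar1, jar2, jar3, jar4, jar5, jar6 may be knocked a few centimetres aside while the robot is not near it.
It also fails if it takes over 200 s, if anything falls off the work surface, if the arm or the gripper's body presses on something with over 40 N, if the wrist force passes 120 N, or if a joint passes its speed limit or range.

## Robot

A 6-joint arm with a two-finger parallel gripper is mounted at the origin on the work surface. World frame = base frame: x ahead of the robot, y to its left, z up, the work surface at z = 0. Lengths are in mm, angles in degrees, forces in N, time in s.
With the tool pointing down it reaches from about 300 to 850 mm from the base axis. Payload 4.2 kg.
Tool frame: the origin (TCP) lies midway between the tips of the shut fingers; the grasp point (between the pads) lies 19 mm behind it; x points along the fingers, y is the direction in which the jaws open and shut, and the axes are right-handed (so a half turn about x gives the same grasp; the last joint's range is limited). The gripper opens to 91 mm and grips with 3 to 60 N. Pads are 32 mm wide; open, the fingers measure 118 mm over their backs; the gripper's body (76 mm by 178 mm) begins 60 mm behind the grasp point.
Start: joints at [-66.291, 18.312, 89.639, -0, 72.044, -1.146], TCP at [241.69, -521.756, 213.976] pointing down, gripper open.
Joint ranges: [-177.97, 177.97], [-48.28, 115.42], [12.27, 149.76], [-77.06, 257.06], [2.81, 150.46], [-146.56, 146.56]. Speed limits (degrees/s): [147.25, 147.25, 180, 180, 180, 180].

## Interface

Orientations are given as [roll, pitch, yaw] about the fixed x, y, z axes, in that order (R = Rz(yaw) Ry(pitch) Rx(roll)).
In Python, from workcell import * gives the robot as it stands.
- The arm moves only by the shell command python3 -m handwheel 'ROWS' [FORCE]. ROWS is a JSON object of lists of equal length, an entry for each row: "gripper": the closure, from 0 (fully open) to 1 (shut); "offset": the shift along the tool's x, y, z in mm, a list of three; "rot": the turn, a rotation vector about the tool's x, y, z in degrees, a list of three. A call has 1 to 5 rows; each row is the pose to reach, as a shift and turn from the pose commanded when the call began, along the tool's axes at that moment; what a row does not reach only later rows make up. A row lasts 1/12 s, in which the tool goes at most 41.7 mm and 7.16 degrees, less where a joint would pass 70% of its speed; a pose out of reach is approached as far as the arm can. A call with a gripper value outside its range is refused whole. The fingers move at their own pace and stop on an object; FORCE is the grip in N (left out, the last holds). Time passes only in rows, so rows that repeat a pose let the fingers close. It gives the time, the measured TCP pose, the force and the opening at its end, in the units of the state.
- state(): the state, without advancing time (a new reading comes with each control period).
- grab_frame(name): name is "scene" or "side" or "wrist"; returns the picture (400x640x3 uint8, red, green, blue); there is no depth.
- camera_params(name): a dict with "fx", "fy", "cx", "cy" (pixels), "position" and "attitude" of the camera in the world; the wrist camera has in their place "hand_eye" (4x4, takes a point from camera to tool coordinates, whose origin is the TCP and whose axes are the tool frame's). Camera axes: x right, y up, looking along -z (the intrinsics and any distortion apply to the point x, -y, -z); pixel columns grow to the right and rows downward; lengths in mm; the calibration is good to about 2 mm. A picture is of the moment at which its call begins: read the wrist's pose just before it. camera_params takes no time and is no camera call.
- job_done(): hands the job in, once; it reports no verdict.
The state is a dict: "time_s": time; "qpos": joint angles; "qvel": joint speeds; "effort": joint torques, N m; "ee_pos": TCP position; "ee_rot": TCP orientation; "force": force on the tool from outside, world axes, zero at the start; "torque": the same for the moment, N m; "gripper_width": finger opening in mm.
Only numpy, scipy, OpenCV 4.12 (cv2) and the standard library are available. Lean on these libraries where they do the work, as an engineer would, in place of code of your own. Each camera call takes 0.05 s, during which the arm holds its last target.

## Working session

There is one attempt and no reset: what is moved stays moved. The work goes in short steps, Python scripts to look and compute and a shell command to move; the robot and the scene stay as the last step left them, time stands still between calls to the robot, and variables do not carry over. Pictures are saved under pics/ and viewed, and the job is handed in when it is done.

I'll start with the state and the fixed-camera views.

```bash
ls; mkdir -p pics; python3 - <<'E'
from workcell import *
import cv2
print(state())
for n in ("scene","side","wrist"):
    print(n,camera_params(n))
    im=grab_frame(n); cv2.imwrite(f"pics/{n}0.png",im[:,:,::-1])
E
```

```text
pics
{'time_s': 0.0, 'qpos': array([-6.62903655e+01,  1.83510432e+01,  8.97052938e+01, -1.30403759e-03,
        7.20452465e+01, -1.14581746e+00]), 'qvel': array([-0.0065552 ,  0.03630131, -0.08523063, -0.11024807,  0.00244475,
        0.06407568]), 'effort': array([ 5.51122207e-05, -4.12457085e+01, -2.31971544e+01,  7.25796609e-02,
        4.56606550e-02, -1.60944396e-04]), 'ee_pos': array([ 241.48147718, -521.27727012,  213.13382648]), 'ee_rot': array([-90.44656209,  89.89840899, 114.40929292]), 'force': array([-0.53644302,  0.11724014,  0.15169346]), 'torque': array([ 0.00072996,  0.01784196, -0.02474082]), 'gripper_width': 91.3770153497795}
scene {'fx': 384.1230653569976, 'fy': 384.1230653569976, 'cx': 318.55345946444567, 'cy': 200.03820139876223, 'position': array([1089.42123192, -302.3917466 ,  686.24292249]), 'attitude': array([40.96566574,  0.15058733, 64.49830779])}
side {'fx': 382.08090257950596, 'fy': 382.08090257950596, 'cx': 318.3629254385012, 'cy': 201.10848325528278, 'position': array([494.31599542, 430.05333467, 594.33648308]), 'attitude': array([  45.9587456 ,    0.42500236, -167.72118665])}
wrist {'fx': 276.3846287514173, 'fy': 276.3846287514173, 'cx': 323.897722288057, 'cy': 196.87948124010606, 'hand_eye': array([[ 1.40566958e-03,  2.37209098e-01, -9.71457600e-01,
        -1.71186746e+02],
       [ 9.99998231e-01,  8.80398061e-04,  1.66194132e-03,
        -3.29441695e-01],
       [ 1.24949699e-03, -9.71458218e-01, -2.37207441e-01,
        -6.71334758e+01],
       [ 0.00000000e+00,  0.00000000e+00,  0.00000000e+00,
         1.00000000e+00]])}
```

View pics/scene0.png

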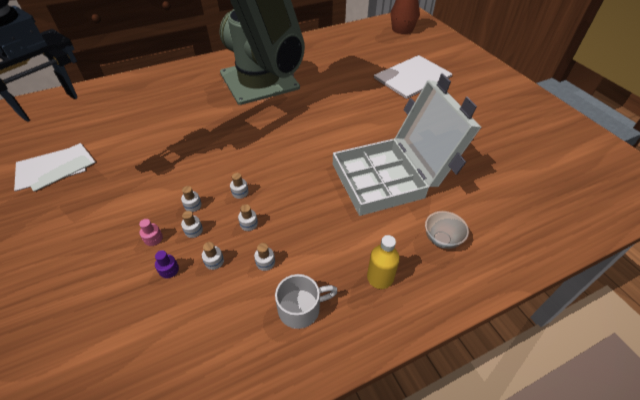

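View pics/side0.png

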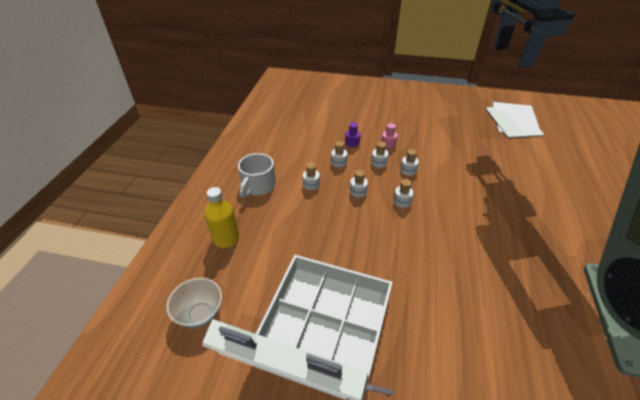

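View pics/wrist0.png

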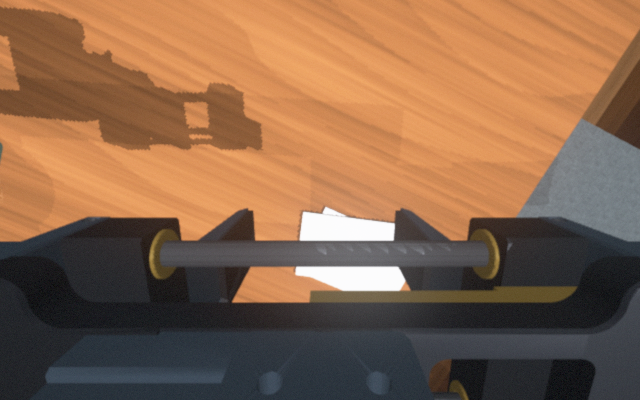

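Six cork-topped white jars show in the scene view, corks near (190,193), (238,180), (189,217), (248,211), (210,249) and (264,251). The look-alikes are pink at (149,230) and purple at (165,263). The box is open at (385,175), with its lid on the right. I'll check the choice in a close crop.

```bash
python3 - <<'E'
import cv2, numpy as np
a=cv2.imread("pics/scene0.png")[165:285,130:290]; b=cv2.imread("pics/side0.png")[115:215,290:430]
cv2.imwrite("pics/crop_scene0.png",cv2.resize(a,None,fx=5,fy=5,interpolation=cv2.INTER_CUBIC))
cv2.imwrite("pics/crop_side0.png",cv2.resize(b,None,fx=5,fy=5,interpolation=cv2.INTER_CUBIC))
E
```

```text
(no output)
```

View pics/crop_scene0.png

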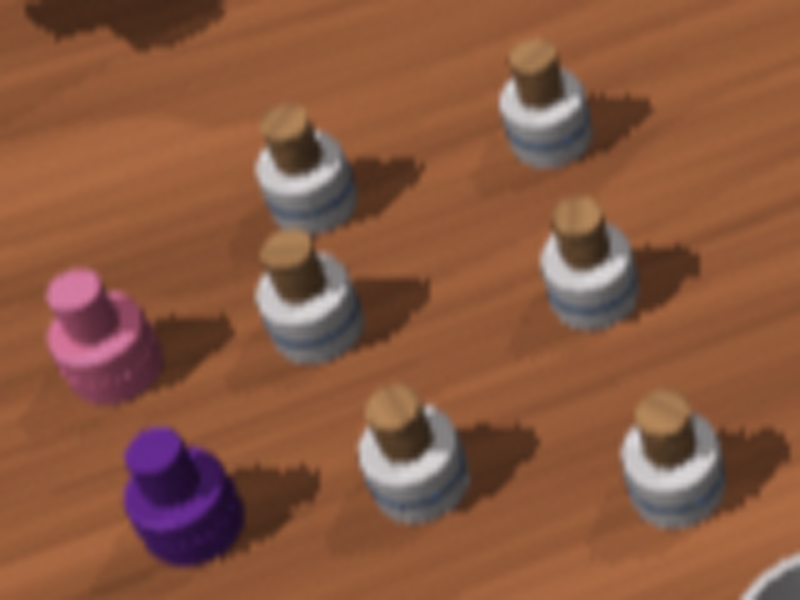

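View pics/crop_side0.png

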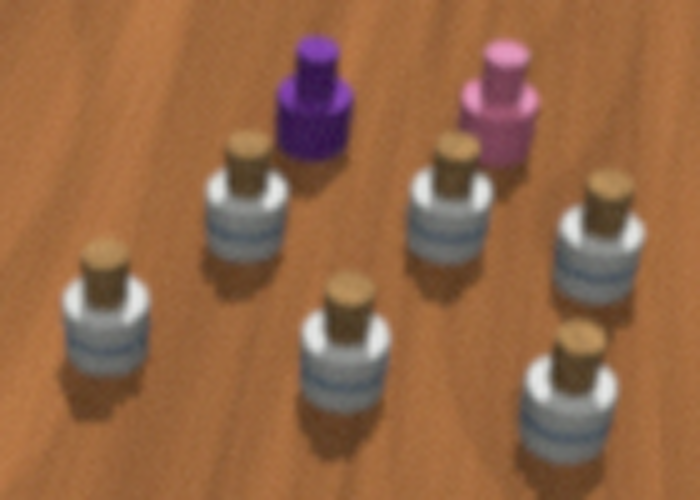

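```bash
cat > h.py <<'E'
from workcell import *
import numpy as np, cv2
from scipy.spatial.transform import Rotation as R
def rot(rpy): return R.from_euler('xyz',rpy,degrees=True).as_matrix()
def cam(name,st=None):
    p=camera_params(name); K=(p['fx'],p['fy'],p['cx'],p['cy'])
    if name=='wrist':
        T=np.eye(4);T[:3,:3]=rot(st['ee_rot']);T[:3,3]=st['ee_pos']
        H=T@p['hand_eye']; return K,H[:3,:3],H[:3,3]
    return K,rot(p['attitude']),np.array(p['position'])
def ray(c,u,v):
    K,M,P=c; d=M@np.array([(u-K[2])/K[0],-(v-K[3])/K[1],-1.]); return P,d/np.linalg.norm(d)
def onz(c,u,v,z):
    P,d=ray(c,u,v); return P+d*(z-P[2])/d[2]
def proj(c,X):
    K,M,P=c; q=M.T@(np.asarray(X,float)-P); return np.array([K[2]+K[0]*q[0]/-q[2],K[3]-K[1]*q[1]/-q[2]])
def tri(c1,uv1,c2,uv2):
    P,d=ray(c1,*uv1);Q,e=ray(c2,*uv2)
    t=np.linalg.lstsq(np.c_[d,-e],Q-P,rcond=None)[0]
    a=P+d*t[0];b=Q+e*t[1]; return (a+b)/2,np.linalg.norm(a-b)
def whites(im,roi):
    x0,y0,x1,y1=roi; hsv=cv2.cvtColor(im,cv2.COLOR_RGB2HSV)
    m=((hsv[...,1]<75)&(hsv[...,2]>85)).astype(np.uint8)*255
    k=np.zeros_like(m);k[y0:y1,x0:x1]=m[y0:y1,x0:x1]
    out=[]
    for c in cv2.findContours(k,cv2.RETR_EXTERNAL,cv2.CHAIN_APPROX_NONE)[0]:
        h=cv2.convexHull(c);a=cv2.contourArea(h)
        if a<60: continue
        M=cv2.moments(h); out.append((M['m10']/M['m00'],M['m01']/M['m00'],a))
    return out
def jars(scene,side,sroi=(130,165,290,285),droi=(285,115,430,215)):
    cs,cd=cam('scene'),cam('side')
    a=[onz(cs,u,v,17)[:2] for u,v,_ in whites(scene,sroi)]
    b=[onz(cd,u,v,17)[:2] for u,v,_ in whites(side,droi)]
    return np.array(a),np.array(b)
def go(pos,Rm,st=None):
    """print offset (tool axes) and rotvec deg from the present pose to a target TCP pose"""
    st=st or state(); M=rot(st['ee_rot'])
    off=M.T@(np.asarray(pos,float)-st['ee_pos']); rv=R.from_matrix(M.T@Rm).as_rotvec(degrees=True)
    print('off',off.round(1),'rot',rv.round(1)); return off,rv
def down(yaw):
    """tool down; jaw axis (tool y) at yaw deg in world xy"""
    a=np.radians(yaw); y=np.array([np.cos(a),np.sin(a),0]); x=np.array([0,0,-1.]); return np.c_[x,y,np.cross(x,y)]
E
python3 - <<'E'
from h import *
np.set_printoptions(precision=1,suppress=True)
s=cv2.imread('pics/scene0.png')[:,:,::-1].copy();d=cv2.imread('pics/side0.png')[:,:,::-1].copy()
a,b=jars(s,d)
print(whites(s,(130,165,290,285)));print(whites(d,(285,115,430,215)))
print(a);print(b)
cs,cd=cam('scene'),cam('side')
# box inner corners etc
print(rot(state()['ee_rot']))
for n,roi in(('scene',(320,70,490,220)),('side',(190,250,410,400))):
    im=s if n=='scene' else d
    x0,y0,x1,y1=roi; c=cv2.resize(im[y0:y1,x0:x1],None,fx=4 if n=='scene' else 3.5,fy=4 if n=='scene' else 3.5,interpolation=cv2.INTER_CUBIC); cv2.imwrite(f'pics/box_{n}.png',c[:,:,::-1])
E
```

```text
[(263.7400199600798, 258.57984031936127, 334.0), (211.344, 257.2816, 312.5), (190.50694444444446, 226.19212962962962, 288.0), (246.81812760882525, 219.76147883124625, 279.5), (190.20137585991245, 201.03439649781112, 266.5), (238.11479944674966, 188.015214384509, 241.0)]
[(402.945537065053, 196.34291477559253, 330.5), (358.2855536818437, 186.65148960089937, 296.5), (310.69135802469134, 179.3586125808348, 283.5), (409.0228818800247, 165.4069264069264, 269.5), (379.5901426718547, 157.49675745784694, 257.0), (338.7632461435278, 157.1757209926224, 248.5)]
[[ 658.5 -222.6]
 [ 609.3 -318.2]
 [ 511.6 -338.1]
 [ 547.7 -221.6]
 [ 439.  -321.8]
 [ 447.5 -209.7]]
[[ 446.8 -205.2]
 [ 547.2 -216.8]
 [ 658.2 -219.4]
 [ 438.8 -317.4]
 [ 510.9 -334.1]
 [ 609.4 -314.9]]
[[-0.   0.4 -0.9]
 [ 0.  -0.9 -0.4]
 [-1.  -0.  -0. ]]
```

View pics/box_scene.png

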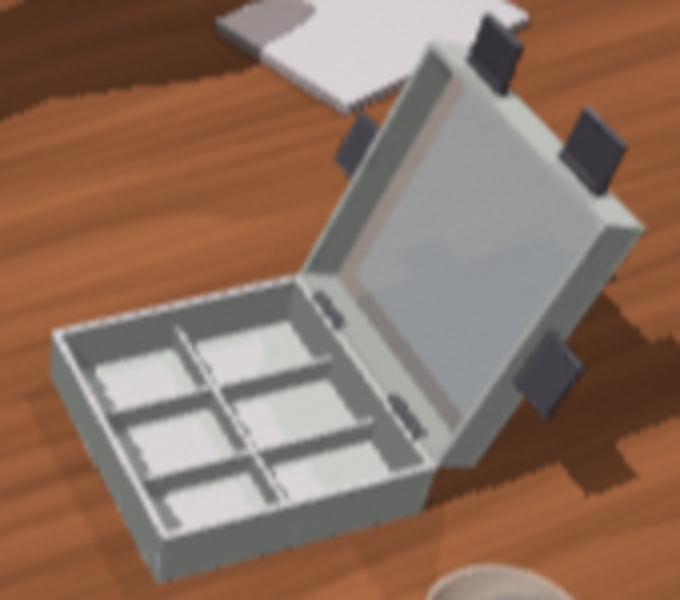

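View pics/box_side.png

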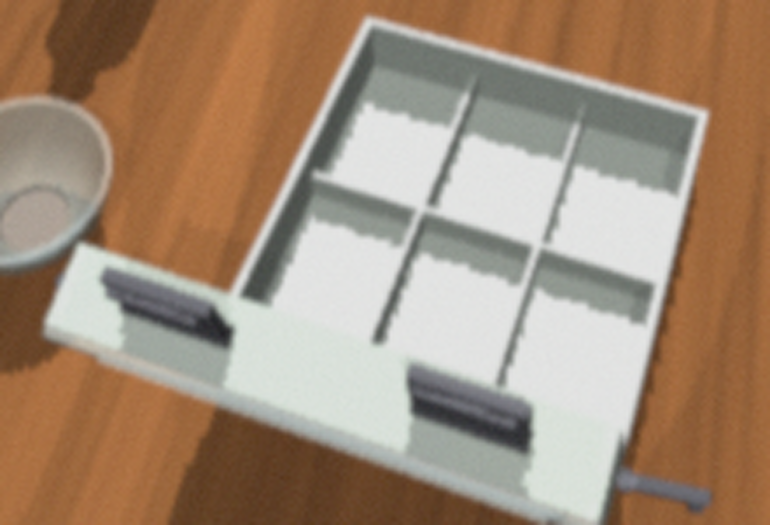

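```bash
python3 - <<'E'
from h import *
np.set_printoptions(precision=1,suppress=True)
cs,cd=cam('scene'),cam('side')
q=lambda x,y:(320+x/4,70+y/4)
r=lambda x,y:(190+x/3.5,250+y/3.5)
A=onz(cs,*q(55,334),40);B=onz(cs,*q(161,545),40);C=onz(cs,*q(436,467),40);D=onz(cs,*q(300,278),40)
print('scene A(near-left front) B C D',A,B,C,D)
b=onz(cd,*r(368,18),40);a=onz(cd,*r(708,112),40); print('side A B',a,b)
print(np.linalg.norm(A-B),np.linalg.norm(B-C),np.linalg.norm(a-b))
for p,qq in((A,B),(D,C),(a,b)): print('yaw x',np.degrees(np.arctan2(qq[1]-p[1],qq[0]-p[0])))
for p,qq in((A,D),(B,C)): print('yaw y-90',np.degrees(np.arctan2(qq[1]-p[1],qq[0]-p[0]))-90)
# lid outer corners: tri of top corners
print('lid far corner', onz(cs,*q(640,230),40))
# divider crossing z=22
print('cross', onz(cd,*r(425,210),22), onz(cd,*r(541,246),22), onz(cs,*q(212,387),22),onz(cs,*q(243,448),22))
# lid: scene outer tip corners (435,45) near, (640,228) far ; side far (82,245)? near (620,440)?
print('lid near',tri(cs,q(435,43),cd,r(622,437)),'lid far',tri(cs,q(640,228),cd,r(80,245)))
E
```

```text
scene A(near-left front) B C D [460.1  37.8  40. ] [638.2  12.4  40. ] [655.5 183.5  40. ] [480.9 204.4  40. ]
side A B [454.3  39.2  40. ] [631.5  17.9  40. ]
179.8461225948062 171.9615997164962 178.5513154296752
yaw x -8.112790283019855
yaw x -6.831523457739673
yaw x -6.876058741112488
yaw y-90 -7.110286739241715
yaw y-90 -5.761885601436063
lid far corner [537.4 434.9  40. ]
cross [580.2 109.8  22. ] [523.2 116.7  22. ] [528.  112.8  22. ] [580.9 102.7  22. ]
lid near (array([482.5, 267.3, 194.9]), np.float64(2.8549142416852673)) lid far (array([666. , 249.2, 199.1]), np.float64(16.082098393184626))
```

Six jars are confirmed by white body, blue band and brown cork; pink and purple are the look-alikes. Jar positions agree to about 4 mm between the two cameras. The box centre is near (555,111) with yaw about -7°, and the lid is at about 102°. Before placing anything I'll push the lid further open so the wrist has room. The first move is to a point above the box.

```bash
python3 - <<'E'
from h import *
np.set_printoptions(precision=1,suppress=True)
cs=cam('scene')
for n,u,v,z in(('bottle',382,285,5),('cup',299,318,5),('bowl',446,247,3),('pink',151,238,15),('purple',167,270,15)): print(n,onz(cs,u,v,z))
go([556,80,270],down(-7))
E
```

```text
bottle [808.8 -32.1   5. ]
cup [ 800.6 -206.8    5. ]
bowl [789.9 138.9   3. ]
pink [ 504.8 -421.7   15. ]
purple [ 598.8 -406.2   15. ]
off [ -56.1 -413.6 -538.1] rot [-58.1  -0.    0.1]
```

```bash
python3 -m handwheel '{"gripper":[1,1,1,1,1],"offset":[[-12,-25,-32],[-24,-50,-64],[-36,-75,-96],[-48,-100,-128],[-56,-125,-160]],"rot":[[-6,0,0],[-12,0,0],[-18,0,0],[-24,0,0],[-30,0,0]]}' 20; python3 -c "
from h import *
go([556,80,270],down(-7))"
```

```text
time_s: 0.57
ee_pos: [333.7, -341.7, 270.3]
ee_rot: [83.2, 89.9, -41.7]
force: [0.8, -0.9, -0.2]
gripper_width: 60.7
off [ 2.000e-01 -5.900e+01 -4.731e+02] rot [-27.9   0.   -0.1]
```

```bash
python3 -m handwheel '{"gripper":[1,1,1,1,1],"offset":[[0,-5,-40],[0,-10,-80],[0,-15,-120],[0,-20,-160],[0,-25,-200]],"rot":[[-6,0,0],[-12,0,0],[-18,0,0],[-24,0,0],[-28,0,0]]}'; python3 -c "
from h import *
go([556,80,270],down(-7))"
```

```text
time_s: 0.98
ee_pos: [428.2, -163.3, 269.5]
ee_rot: [46.3, 90.0, -50.6]
force: [0.8, -0.8, 0.8]
gripper_width: 27.9
off [  -0.5   97.7 -256.9] rot [ 0.1  0.  -0. ]
```

```bash
python3 -m handwheel '{"gripper":[1,1,1,1,1],"offset":[[0,15,-37],[0,30,-74],[0,45,-111],[0,60,-148],[0,75,-185]],"rot":[[0,0,0],[0,0,0],[0,0,0],[0,0,0],[0,0,0]]}'; python3 -m handwheel '{"gripper":[1,1,1],"offset":[[0,12,-36],[0,23,-70],[0,23,-70]],"rot":[[0,0,0],[0,0,0],[0,0,0]]}'; python3 - <<'E'
from h import *
go([556,80,270],down(-7))
st=state(); im=grab_frame('wrist'); cv2.imwrite('pics/w1.png',im[:,:,::-1]); np.save('w1.npy',np.r_[st['ee_pos'],st['ee_rot']])
E
```

```text
time_s: 1.4
ee_pos: [525.8, 11.0, 269.3]
ee_rot: [-33.5, 90.0, -130.7]
force: [0.8, -0.7, 0.0]
gripper_width: 0.1
time_s: 1.65
ee_pos: [559.0, 81.1, 268.4]
ee_rot: [178.6, 89.8, 81.8]
force: [-0.1, -0.4, -0.5]
gripper_width: 0.1
off [-1.6 -2.8  1.4] rot [ 0.2 -0.2 -0. ]
```

View pics/w1.png

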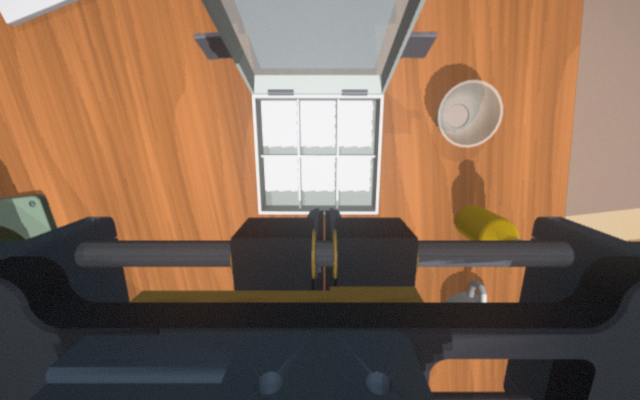

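The wrist view shows the whole box base: rim corners at about (253,94), (384,94), (258,213) and (380,213), dividers crossing on the row near v=156. I'll crop it to measure those points.

```bash
python3 - <<'E'
import cv2
a=cv2.imread("pics/w1.png")[80:225,240:400]
cv2.imwrite("pics/w1c.png",cv2.resize(a,None,fx=4,fy=4,interpolation=cv2.INTER_CUBIC))
E
```

```text
(no output)
```

View pics/w1c.png

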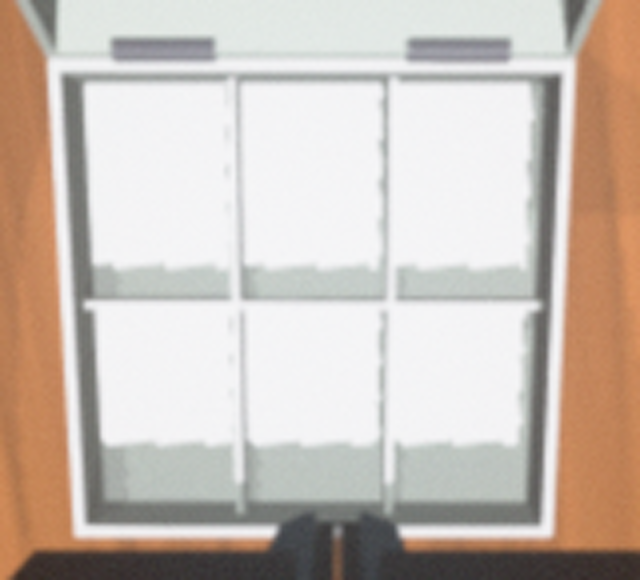

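```bash
python3 - <<'E'
from h import *
np.set_printoptions(precision=1,suppress=True)
w=np.load('w1.npy'); c=cam('wrist',dict(ee_pos=w[:3],ee_rot=w[3:]))
q=lambda x,y:(240+(x+.5)/4-.5,80+(y+.5)/4-.5)
fl=onz(c,*q(76,534),40);fr=onz(c,*q(550,534),40);bl=onz(c,*q(49,60),40);br=onz(c,*q(574,60),40)
print(fl,fr,bl,br,np.linalg.norm(fl-fr),np.linalg.norm(bl-br),np.linalg.norm(fl-bl))
print((fl+fr+bl+br)/4)
for a,b in((fl,fr),(bl,br)):print(np.degrees(np.arctan2(*(b-a)[1::-1])))
for a,b in((fl,bl),(fr,br)):print(np.degrees(np.arctan2(*(b-a)[1::-1]))-90)
k1=onz(c,*q(236,302),22);k2=onz(c,*q(387,302),22);print(k1,k2,(k1+k2)/2)
e1=onz(c,*q(85,304),22);e2=onz(c,*q(542,304),22);print((e1+e2)/2,np.degrees(np.arctan2(*(e2-e1)[1::-1])))
E
```

```text
[454.7  38.8  40. ] [632.2  17.3  40. ] [475.1 206.5  40. ] [653.2 184.8  40. ] 178.78751555650592 179.32289578565164 168.8885360588862
[553.8 111.8  40. ]
-6.912838329982303
-6.923436262098649
-6.9469155377789065
-7.128584717742797
[525.1 116.2  22. ] [581.3 109.4  22. ] [553.2 112.8  22. ]
[553.9 112.   22. ] -6.91824355579404
```

The box centre is (553.8,112.0) with yaw -6.9°, consistent with the fixed cameras. Next I lower the shut fingers inside the lid's front lip and push it further open.

```bash
python3 -m handwheel '{"gripper":[1,1,1,1,1],"offset":[[33,-2,-25],[66,-4,-50],[98,-5,-75],[98,-5,-100],[98,-5,-120]],"rot":[[0,0,0],[0,0,0],[0,0,0],[0,0,0],[0,0,0]]}';  python3 -m handwheel '{"gripper":[1,1,1,1,1],"offset":[[0,0,-10],[0,0,-20],[0,0,-30],[0,0,-40],[0,0,-45]],"rot":[[0,0,0],[0,0,0],[0,0,0],[0,0,0],[0,0,0]]}'; python3 - <<'E'
from h import *
im=grab_frame('scene'); cv2.imwrite('pics/s2.png',im[:,:,::-1])
E
```

```text
time_s: 2.12
ee_pos: [565.0, 195.1, 168.7]
ee_rot: [-63.0, 89.7, -160.1]
force: [1.3, 0.1, 0.3]
gripper_width: 0.2
time_s: 2.53
ee_pos: [572.7, 240.1, 171.7]
ee_rot: [54.7, 90.0, -42.5]
force: [0.2, 0.0, -0.2]
gripper_width: 0.2
```

View pics/s2.png

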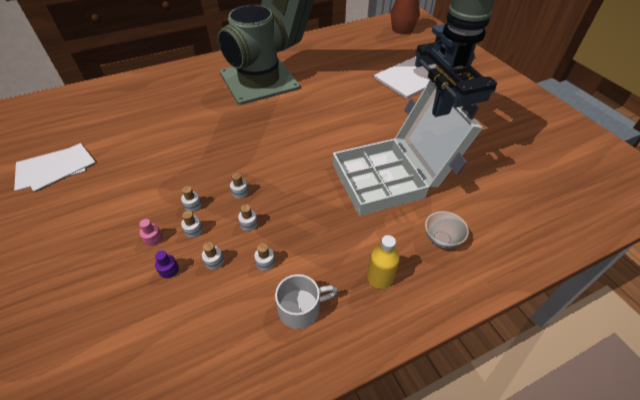

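No contact yet, and the fingers are inside the lid. I'll keep pushing slowly.

```bash
python3 -m handwheel '{"gripper":[1,1,1,1,1],"offset":[[0,0,-6],[0,0,-12],[0,0,-18],[0,0,-24],[0,0,-30]],"rot":[[0,0,0],[0,0,0],[0,0,0],[0,0,0],[0,0,0]]}'; python3 - <<'E'
from h import *
im=grab_frame('scene'); cv2.imwrite('pics/s3.png',cv2.resize(im[30:230,310:510],None,fx=3,fy=3)[:,:,::-1])
E
```

```text
time_s: 3.0
ee_pos: [576.2, 270.0, 171.3]
ee_rot: [-22.9, 90.0, -120.1]
force: [-0.7, -1.3, -0.4]
gripper_width: 1.0
```

View pics/s3.png

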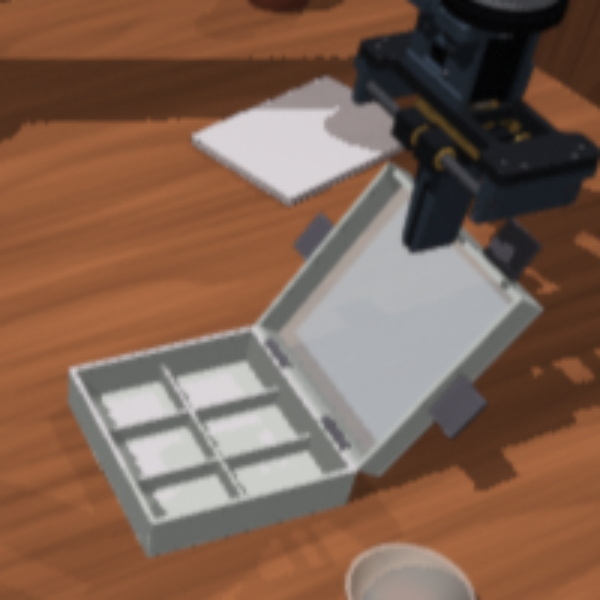

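The lid now leans well back, with its tip corner visibly lower. Next I retract and head for the nearest jar, B at (447,-207).

```bash
python3 -m handwheel '{"gripper":[1,1,1,0.55,0.55],"offset":[[0,0,35],[0,0,75],[0,-15,112],[0,-30,150],[0,-45,188]],"rot":[[0,0,0],[0,0,0],[0,0,0],[0,0,0],[0,0,0]]}'; python3 -c "
from h import *
go([447,-207.5,130],down(-7))"
```

```text
time_s: 3.47
ee_pos: [507.7, 87.8, 171.6]
ee_rot: [121.7, 89.9, 24.5]
force: [0.3, -0.3, 0.6]
gripper_width: 10.9
off [ 41.4 -23.7 300.6] rot [-0.1 -0.  -0.1]
```

```bash
python3 -m handwheel '{"gripper":[0.55,0.55,0.55,0.55,0.55],"offset":[[0,-3,40],[0,-6,80],[5,-9,120],[10,-12,160],[20,-15,198]],"rot":[[0,0,0],[0,0,0],[0,0,0],[0,0,0],[0,0,0]]}';python3 -m handwheel '{"gripper":[0.5,0.5,0.5,0.5],"offset":[[0,-3,35],[10,-6,70],[20,-9,102],[20,-9,102]],"rot":[[0,0,0],[0,0,0],[0,0,0],[0,0,0]]}'; cat > look.py <<'E'
import sys
from h import *
np.set_printoptions(precision=1,suppress=True)
n=sys.argv[1]
s=grab_frame('scene');d=grab_frame('side')
cv2.imwrite(f'pics/s{n}.png',s[:,:,::-1]);cv2.imwrite(f'pics/d{n}.png',d[:,:,::-1])
a,b=jars(s,d,(130,150,300,290),(285,100,440,240))
print('scene',a.tolist().__len__());print(a[np.argsort(a[:,0])]);print('side');print(b[np.argsort(b[:,0])])
st=state();im=grab_frame('wrist'); cv2.imwrite(f'pics/w{n}.png',im[:,:,::-1]); np.save(f'w{n}.npy',np.r_[st['ee_pos'],st['ee_rot']])
print(st['ee_pos'],st['gripper_width'])
E
python3 look.py 4
```

```text
time_s: 3.88
ee_pos: [469.4, -107.7, 152.8]
ee_rot: [87.8, 89.7, -9.4]
force: [-0.4, 0.2, -0.1]
gripper_width: 40.6
time_s: 4.22
ee_pos: [445.9, -210.1, 130.4]
ee_rot: [-30.2, 89.9, -127.7]
force: [0.5, -0.2, 0.0]
gripper_width: 45.9
scene 7
[[ 438.8 -322.3]
 [ 447.9 -209.5]
 [ 512.  -338. ]
 [ 548.2 -221.1]
 [ 610.5 -317.6]
 [ 658.6 -222.5]
 [ 731.9 -196.2]]
side
[[ 438.8 -317.4]
 [ 446.7 -205.3]
 [ 510.9 -334.1]
 [ 547.2 -216.9]
 [ 609.3 -314.1]
 [ 658.1 -219.4]]
[ 447.1 -206.6  131.4] 45.55427019856523
```

View pics/w4.png

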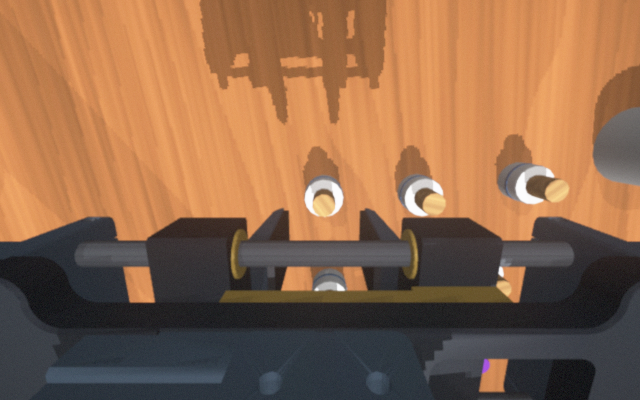

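The wrist view shows jar B between the fingers, cork top at (324,204), with D at (433,204) and F at (557,190). I'll check the positions from the cork tops.

```bash
python3 - <<'E'
from h import *
np.set_printoptions(precision=1,suppress=True)
w=np.load('w4.npy'); c=cam('wrist',dict(ee_pos=w[:3],ee_rot=w[3:]))
for u,v in((324,204),(433,204),(557,190)):print(onz(c,u,v,58))
E
```

```text
[ 447.5 -205.7   58. ]
[ 546.6 -218.5   58. ]
[ 658.4 -219.7   58. ]
```

The three cameras agree: B is at (447.3,-206.5) and the TCP is already over it. I descend to z≈37 and grip.

```bash
python3 -m handwheel '{"gripper":[0.5,0.5,0.5,0.5,0.5],"offset":[[30,0,0],[60,0,0],[85,0,0],[94,0,0],[94,0,0]],"rot":[[0,0,0],[0,0,0],[0,0,0],[0,0,0],[0,0,0]]}' 20;python3 -m handwheel '{"gripper":[1,1,1,1,1],"offset":[[0,0,0],[0,0,0],[0,0,0],[0,0,0],[0,0,0]],"rot":[[0,0,0],[0,0,0],[0,0,0],[0,0,0],[0,0,0]]}' 20; python3 look.py 5
```

```text
time_s: 4.78
ee_pos: [446.3, -204.2, 36.1]
ee_rot: [-112.3, 89.8, 150.7]
force: [-0.1, 0.3, -0.5]
gripper_width: 45.7
time_s: 5.2
ee_pos: [447.7, -206.3, 38.6]
ee_rot: [70.3, 89.9, -26.9]
force: [-1.5, 0.1, 5.4]
gripper_width: 21.3
scene 7
[[ 438.8 -322.2]
 [ 455.3 -213.4]
 [ 512.  -338. ]
 [ 548.2 -221.1]
 [ 610.5 -317.6]
 [ 658.6 -222.5]
 [ 731.9 -196.2]]
side
[[ 412.1 -626.9]
 [ 441.2 -297.3]
 [ 448.2 -196. ]
 [ 506.8 -351.2]
 [ 511.3 -310.2]
 [ 547.3 -217. ]
 [ 609.3 -314. ]
 [ 658.  -219.3]]
[ 447.7 -206.3   38.6] 21.254711563377654
```

View pics/d5.png

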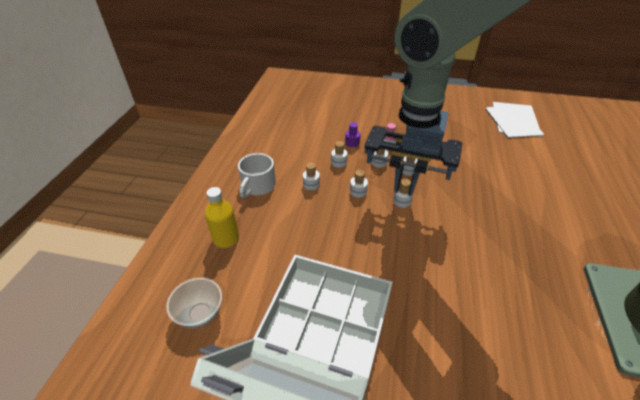

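Grip confirmed on the 22 mm cork. I lift it and carry it to compartment (-58.5, 41), world (500.7,159.8).

```bash
python3 -m handwheel '{"gripper":[1,1,1,1,1],"offset":[[-30,0,0],[-65,0,-20],[-90,2,-53],[-95,4,-92],[-95,6,-132]],"rot":[[0,0,0],[0,0,0],[0,0,0],[0,0,0],[0,0,0]]}' 20;python3 -m handwheel '{"gripper":[1,1,1,1,1],"offset":[[0,0,-40],[0,0,-80],[0,1,-120],[0,1,-160],[0,2,-200]],"rot":[[0,0,0],[0,0,0],[0,0,0],[0,0,0],[0,0,0]]}'; python3 -m handwheel '{"gripper":[1,1,1],"offset":[[0,0,-30],[0,0,-38],[0,0,-38]],"rot":[[0,0,0],[0,0,0],[0,0,0]]}';python3 -c "
from h import *
go([500.7,159.8,42],down(-7))"; python3 look.py 6
```

```text
time_s: 5.77
ee_pos: [471.0, -75.2, 135.0]
ee_rot: [86.2, 89.7, -11.1]
force: [-0.2, 0.5, -1.1]
gripper_width: 21.4
time_s: 6.18
ee_pos: [495.8, 124.3, 132.4]
ee_rot: [-33.2, 90.0, -130.4]
force: [0.6, -0.9, -1.4]
gripper_width: 21.1
time_s: 6.43
ee_pos: [501.0, 162.1, 132.2]
ee_rot: [-133.7, 90.0, 129.4]
force: [0.4, -0.2, -0.6]
gripper_width: 21.2
off [90.2  0.   2.3] rot [ 0. -0.  0.]
scene 6
[[ 438.5 -322.3]
 [ 511.9 -337.9]
 [ 547.7 -221.7]
 [ 610.2 -317.8]
 [ 658.4 -222.6]
 [ 731.9 -196.2]]
side
[[ 397.5 -366.3]
 [ 417.9 -131.9]
 [ 506.3  -91.7]
 [ 508.8 -184.5]
 [ 596.7 -471.5]
 [ 618.4 -309.8]
 [ 618.8  -69.4]
 [ 658.1 -219.4]]
[500.4 159.4 132.1] 21.364715913031613
```

View pics/w6.png

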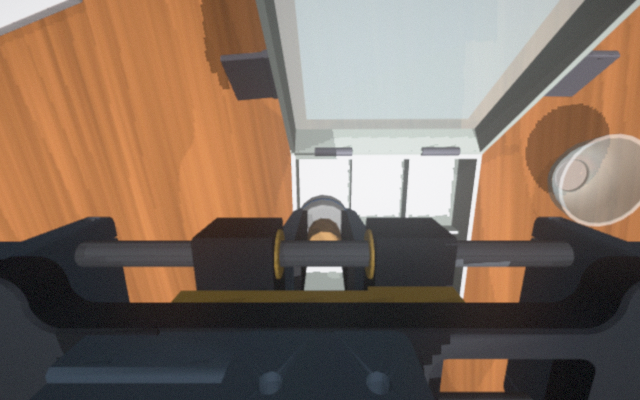

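View pics/s6.png

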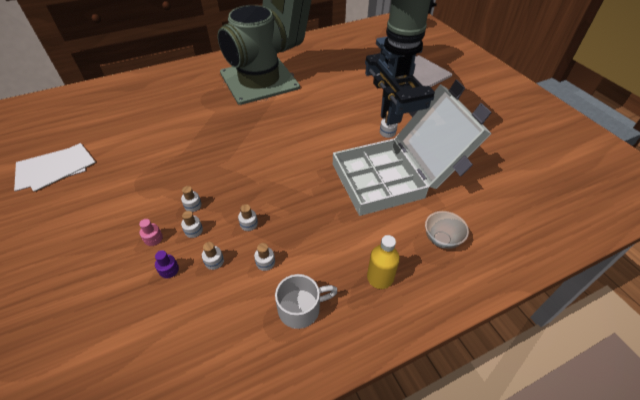

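The jar hangs upright above the back-left compartment. I lower it about 90 mm and release.

```bash
python3 -m handwheel '{"gripper":[1,1,1,1,1],"offset":[[30,0,0],[60,0,0],[80,0,0],[87,0,0],[90,0,0]],"rot":[[0,0,0],[0,0,0],[0,0,0],[0,0,0],[0,0,0]]}' 20;python3 -m handwheel '{"gripper":[1,0.64,0.64,0.64,0.64],"offset":[[0,0,0],[0,0,0],[0,0,0],[0,0,0],[0,0,0]],"rot":[[0,0,0],[0,0,0],[0,0,0],[0,0,0],[0,0,0]]}' 20;
```

```text
time_s: 7.0
ee_pos: [498.3, 158.0, 42.3]
ee_rot: [-66.2, 89.6, -163.5]
force: [-10.0, -3.6, 23.1]
gripper_width: 21.3
time_s: 7.42
ee_pos: [501.6, 160.1, 43.0]
ee_rot: [107.9, 89.9, 10.7]
force: [1.0, 0.5, 1.6]
gripper_width: 32.8
```

```bash
python3 -m handwheel '{"gripper":[0.64,0.64,0.64,0.64,0.5],"offset":[[-30,0,0],[-65,0,0],[-95,0,10],[-95,4,50],[-95,8,90]],"rot":[[0,0,0],[0,0,0],[0,0,0],[0,0,0],[0,0,0]]}' 20;python3 look.py 7; python3 -c "
from h import *
go([547.4,-219,132],down(-7))"
```

```text
time_s: 7.83
ee_pos: [499.5, 70.1, 140.0]
ee_rot: [102.3, 89.6, 5.3]
force: [-0.7, 0.3, -0.4]
gripper_width: 36.9
scene 6
[[ 438.2 -322.6]
 [ 511.9 -337.9]
 [ 547.7 -221.7]
 [ 610.2 -317.8]
 [ 658.4 -222.6]
 [ 731.9 -196.2]]
side
[[ 410.5 -328.3]
 [ 494.  -422.5]
 [ 499.  -318.8]
 [ 609.1 -313.8]
 [ 663.4 -224.2]]
[497.5  65.7 138.2] 43.88912472207553
off [  6.   86.1 278.1] rot [-0.4  0.  -0. ]
```

View pics/w7.png

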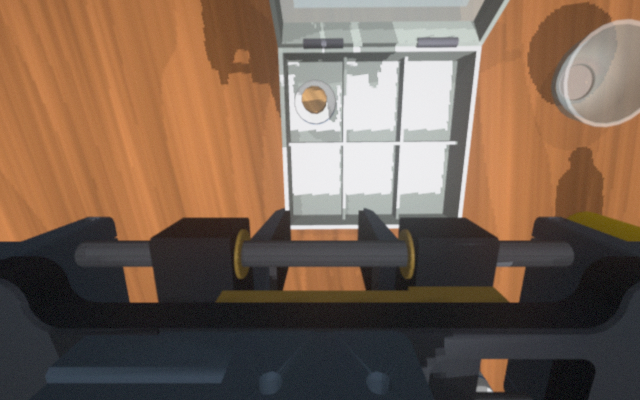

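The first jar stands upright in its compartment, at (316,100) in the wrist view. Next is D at (547.4,-219).

```bash
python3 -m handwheel '{"gripper":[0.5,0.5,0.5,0.5,0.5],"offset":[[0,12,38],[0,24,76],[0,36,114],[0,48,152],[0,60,190]],"rot":[[0,0,0],[0,0,0],[0,0,0],[0,0,0],[0,0,0]]}' 20;python3 -m handwheel '{"gripper":[0.5,0.5,0.5,0.5],"offset":[[0,12,36],[3,20,68],[6,26,88],[6,26,88]],"rot":[[0,0,0],[0,0,0],[0,0,0],[0,0,0]]}' 20;python3 look.py 8; python3 -c "
from h import *
go([547.4,-219,37],down(-7))"
```

```text
time_s: 8.4
ee_pos: [534.2, -126.7, 137.4]
ee_rot: [145.4, 90.0, 48.3]
force: [0.3, 0.6, -0.3]
gripper_width: 45.5
time_s: 8.73
ee_pos: [549.6, -219.6, 130.5]
ee_rot: [23.1, 89.9, -74.3]
force: [-0.5, -0.7, 0.0]
gripper_width: 45.7
scene 6
[[ 439.6 -321.2]
 [ 512.4 -337.7]
 [ 548.2 -221. ]
 [ 610.6 -317.7]
 [ 658.8 -222.4]
 [ 731.9 -196.2]]
side
[[ 438.7 -317.4]
 [ 510.8 -334.5]
 [ 547.1 -216.7]
 [ 609.3 -314.1]
 [ 658.1 -219.3]]
[ 548.7 -216.1  130.8] 45.63923976465057
off [94.1 -0.6  3.9] rot [-0.1 -0.1  0.1]
```

View pics/w8.png

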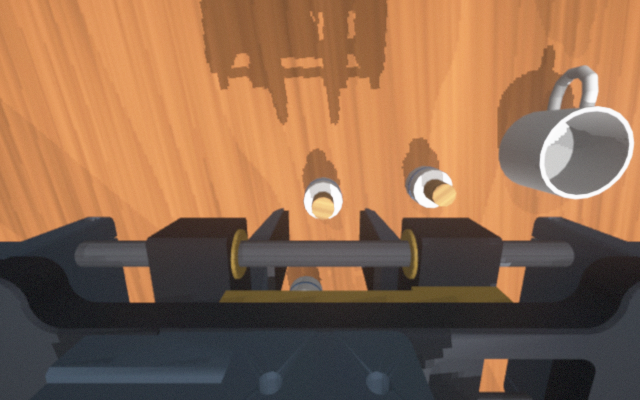

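D sits at (323,207), between the fingers. I descend with a 2 mm shift and grip.

```bash
python3 -m handwheel '{"gripper":[0.5,0.5,0.5,0.5,0.5],"offset":[[30,0,1],[60,0,2],[85,0,2],[93,0,2],[93,0,2]],"rot":[[0,0,0],[0,0,0],[0,0,0],[0,0,0],[0,0,0]]}' 20;python3 -m handwheel '{"gripper":[1,1,1,1,1],"offset":[[0,0,0],[0,0,0],[0,0,0],[0,0,0],[0,0,0]],"rot":[[0,0,0],[0,0,0],[0,0,0],[0,0,0],[0,0,0]]}' 20; python3 -c "
from h import *
go([558.8,152.7,132],down(-7))"
```

```text
time_s: 9.3
ee_pos: [546.9, -216.4, 36.6]
ee_rot: [-108.1, 89.7, 154.9]
force: [-0.0, 0.3, -0.3]
gripper_width: 45.2
time_s: 9.72
ee_pos: [548.9, -218.9, 39.8]
ee_rot: [74.1, 89.9, -23.0]
force: [-1.0, 0.0, 3.9]
gripper_width: 21.7
off [ -92.5  -36.2 -369.9] rot [-0.1  0.  -0.1]
```

```bash
python3 -m handwheel '{"gripper":[1,1,1,1,1],"offset":[[-30,0,0],[-65,-2,-20],[-90,-6,-53],[-95,-10,-92],[-95,-14,-132]],"rot":[[0,0,0],[0,0,0],[0,0,0],[0,0,0],[0,0,0]]}' 20;python3 -m handwheel '{"gripper":[1,1,1,1,1],"offset":[[0,-4,-40],[0,-8,-80],[0,-12,-120],[0,-16,-160],[0,-20,-200]],"rot":[[0,0,0],[0,0,0],[0,0,0],[0,0,0],[0,0,0]]}'; python3 -m handwheel '{"gripper":[1,1,1],"offset":[[0,-2,-30],[0,-2,-38],[0,-2,-38]],"rot":[[0,0,0],[0,0,0],[0,0,0]]}';python3 look.py 9; python3 -c "
from h import *
go([558.8,152.7,42],down(-7))"
```

```text
time_s: 10.13
ee_pos: [552.3, -85.5, 136.6]
ee_rot: [87.5, 89.6, -9.7]
force: [0.2, 0.3, -1.0]
gripper_width: 21.1
time_s: 10.55
ee_pos: [555.5, 116.8, 133.9]
ee_rot: [100.1, 90.0, 2.9]
force: [0.8, -1.2, -0.2]
gripper_width: 21.3
time_s: 10.8
ee_pos: [558.6, 155.1, 133.5]
ee_rot: [120.9, 90.0, 24.0]
force: [-0.3, -0.9, -0.7]
gripper_width: 21.3
scene 5
[[ 438.8 -322.3]
 [ 512.  -337.9]
 [ 610.2 -317.8]
 [ 658.6 -222.5]
 [ 731.9 -196.2]]
side
[[ 438.8 -317.2]
 [ 477.4  -78.2]
 [ 510.9 -334.1]
 [ 558.4 -114.1]
 [ 623.9 -111.5]
 [ 640.5 -197.8]]
[558.3 152.3 133.4] 21.539311871021674
off [91.4  0.3 -1.2] rot [-0.2  0.1  0. ]
```

View pics/w9.png

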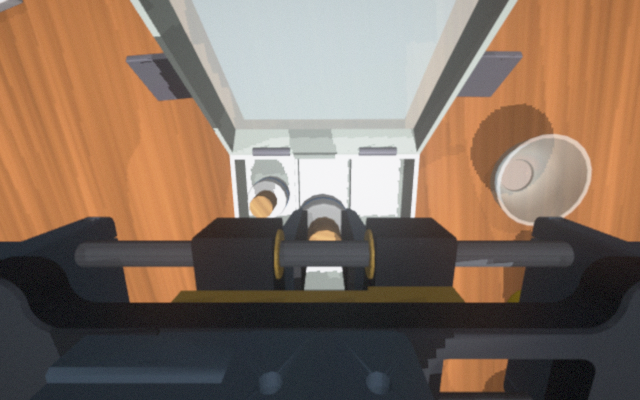

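D is held over the middle-back compartment. I lower it 89 mm and release.

```bash
python3 -m handwheel '{"gripper":[1,1,1,1,1],"offset":[[30,0,0],[60,0,0],[80,0,0],[87,0,0],[89,0,0]],"rot":[[0,0,0],[0,0,0],[0,0,0],[0,0,0],[0,0,0]]}' 20;python3 -m handwheel '{"gripper":[1,0.64,0.64,0.64,0.64],"offset":[[0,0,0],[0,0,0],[0,0,0],[0,0,0],[0,0,0]],"rot":[[0,0,0],[0,0,0],[0,0,0],[0,0,0],[0,0,0]]}' 20;python3 -m handwheel '{"gripper":[0.64,0.64,0.64,0.64,0.5],"offset":[[-30,0,0],[-65,0,0],[-90,0,10],[-90,13,50],[-90,26,90]],"rot":[[0,0,0],[0,0,0],[0,0,0],[0,0,0],[0,0,0]]}' 20;python3 look.py 10; python3 -c "
from h import *
go([658.4,-221,132],down(-7))"
```

```text
time_s: 11.37
ee_pos: [557.0, 151.1, 43.5]
ee_rot: [-67.5, 89.7, -164.8]
force: [1.1, 0.2, -0.2]
gripper_width: 21.5
time_s: 11.78
ee_pos: [559.1, 153.0, 45.2]
ee_rot: [107.2, 89.9, 10.0]
force: [0.3, 0.2, 0.0]
gripper_width: 32.8
time_s: 12.2
ee_pos: [574.4, 61.7, 137.3]
ee_rot: [101.7, 89.7, 4.8]
force: [1.2, -0.3, 0.1]
gripper_width: 37.4
scene 5
[[ 438.8 -322.3]
 [ 511.9 -338. ]
 [ 609.9 -318. ]
 [ 658.9 -222.7]
 [ 731.9 -196.2]]
side
[[ 438.8 -317.2]
 [ 510.9 -333.9]
 [ 518.5 -149.3]
 [ 572.4 -346.3]
 [ 665.6 -332.3]
 [ 686.5 -436.2]]
[574.2  56.6 135.5] 44.14951844305266
off [  3.2 120.2 266.7] rot [-0.4  0.  -0.1]
```

View pics/w10.png

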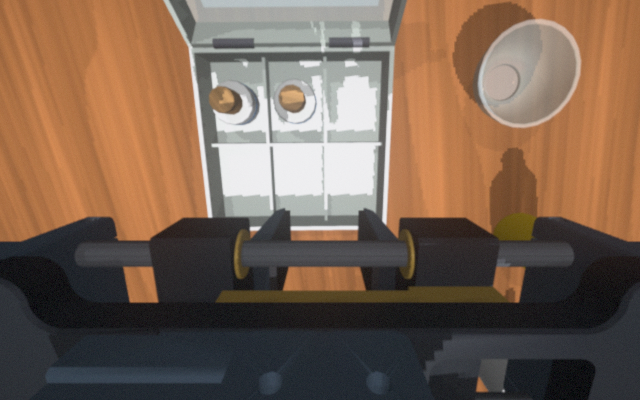

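Both jars stand upright, at (232,103) and (295,102). Next is F at (658.5,-221).

```bash
python3 -m handwheel '{"gripper":[0.5,0.5,0.5,0.5,0.5],"offset":[[0,17,37],[0,34,74],[0,51,111],[0,68,148],[0,85,185]],"rot":[[0,0,0],[0,0,0],[0,0,0],[0,0,0],[0,0,0]]}' 20;python3 -m handwheel '{"gripper":[0.5,0.5,0.5,0.5],"offset":[[0,15,35],[3,30,70],[3,35,82],[3,35,82]],"rot":[[0,0,0],[0,0,0],[0,0,0],[0,0,0]]}' 20;python3 look.py 11; python3 -c "
from h import *
go([658.4,-221,37],down(-7))"
```

```text
time_s: 12.77
ee_pos: [634.8, -133.1, 134.4]
ee_rot: [-171.8, 90.0, 91.1]
force: [1.5, 0.9, -1.0]
gripper_width: 45.4
time_s: 13.1
ee_pos: [659.4, -220.8, 130.5]
ee_rot: [-29.4, 90.0, -126.7]
force: [-0.5, 0.0, 0.4]
gripper_width: 45.3
scene 5
[[ 439.4 -321.6]
 [ 512.9 -337.1]
 [ 610.5 -317.6]
 [ 659.1 -221.9]
 [ 731.9 -196.2]]
side
[[ 438.8 -317.3]
 [ 510.9 -334.1]
 [ 609.2 -314.2]
 [ 658.1 -219.3]]
[ 658.7 -217.2  131. ] 45.3830155349405
off [94.2  0.5  4.5] rot [-0.1 -0.1  0.1]
```

View pics/w11.png

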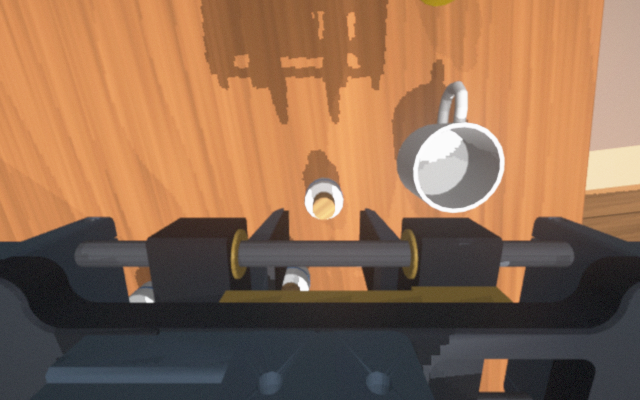

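F sits between the fingers at (323,207), and the cup at (455,165) is clear and lower than the gripper body. I descend and grip.

```bash
python3 -m handwheel '{"gripper":[0.5,0.5,0.5,0.5,0.5],"offset":[[30,0,1],[60,0,2],[85,0,3],[93,0,3],[93,0,3]],"rot":[[0,0,0],[0,0,0],[0,0,0],[0,0,0],[0,0,0]]}' 20;python3 -m handwheel '{"gripper":[1,1,1,1,1],"offset":[[0,0,0],[0,0,0],[0,0,0],[0,0,0],[0,0,0]],"rot":[[0,0,0],[0,0,0],[0,0,0],[0,0,0],[0,0,0]]}' 20; python3 -c "
from h import *
go([616.8,145.6,132],down(-7))"
```

```text
time_s: 13.67
ee_pos: [656.8, -219.1, 36.3]
ee_rot: [-105.5, 89.7, 157.5]
force: [-0.5, 0.2, -0.2]
gripper_width: 45.6
time_s: 14.08
ee_pos: [659.2, -221.8, 40.2]
ee_rot: [78.0, 89.9, -19.1]
force: [-0.8, 1.1, 3.4]
gripper_width: 21.2
off [ -92.2  -87.5 -359.3] rot [-0.1  0.  -0.1]
```

```bash
python3 -m handwheel '{"gripper":[1,1,1,1,1],"offset":[[-30,0,0],[-65,-4,-20],[-90,-12,-53],[-95,-21,-90],[-95,-30,-128]],"rot":[[0,0,0],[0,0,0],[0,0,0],[0,0,0],[0,0,0]]}' 20;python3 -m handwheel '{"gripper":[1,1,1,1,1],"offset":[[0,-9,-38],[0,-18,-76],[0,-27,-114],[0,-36,-152],[0,-45,-190]],"rot":[[0,0,0],[0,0,0],[0,0,0],[0,0,0],[0,0,0]]}'; python3 -m handwheel '{"gripper":[1,1,1],"offset":[[0,-8,-30],[0,-12,-41],[0,-12,-41]],"rot":[[0,0,0],[0,0,0],[0,0,0]]}';python3 look.py 12; python3 -c "
from h import *
go([616.8,145.6,44],down(-7))"
```

```text
time_s: 14.5
ee_pos: [646.1, -90.6, 136.9]
ee_rot: [88.7, 89.6, -8.6]
force: [0.4, -0.1, -2.0]
gripper_width: 21.6
time_s: 14.92
ee_pos: [623.1, 104.9, 133.7]
ee_rot: [98.5, 90.0, 1.3]
force: [0.6, 0.3, -2.0]
gripper_width: 21.4
time_s: 15.17
ee_pos: [616.1, 148.1, 133.5]
ee_rot: [-156.3, 90.0, 106.8]
force: [-0.1, -0.3, -2.0]
gripper_width: 21.3
scene 4
[[ 438.8 -322.2]
 [ 512.4 -337.7]
 [ 610.5 -317.6]
 [ 731.9 -196.2]]
side
[[ 438.8 -317.4]
 [ 510.9 -334.1]
 [ 581.1  -72.1]
 [ 609.2 -314.2]
 [ 659.2 -155.5]]
[616.8 144.8 133.4] 21.681952835692716
off [89.5 -0.4 -1.6] rot [-0.2  0.1 -0. ]
```

View pics/w12.png

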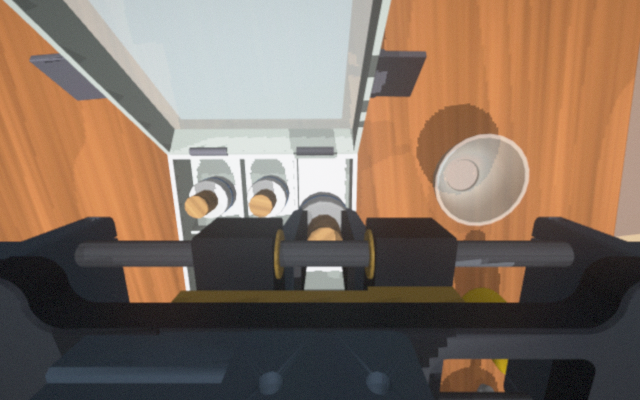

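F is over the back-right compartment. I lower and release, then go towards A at (439,-320).

```bash
python3 -m handwheel '{"gripper":[1,1,1,1,1],"offset":[[30,0,0],[60,0,0],[80,0,0],[87,0,0],[89,0,0]],"rot":[[0,0,0],[0,0,0],[0,0,0],[0,0,0],[0,0,0]]}' 20;python3 -m handwheel '{"gripper":[1,0.64,0.64,0.64,0.64],"offset":[[0,0,0],[0,0,0],[0,0,0],[0,0,0],[0,0,0]],"rot":[[0,0,0],[0,0,0],[0,0,0],[0,0,0],[0,0,0]]}' 20;python3 -m handwheel '{"gripper":[0.64,0.64,0.64,0.64,0.5],"offset":[[-30,0,0],[-65,0,0],[-90,0,10],[-90,-13,50],[-90,-26,90]],"rot":[[0,0,0],[0,0,0],[0,0,0],[0,0,0],[0,0,0]]}' 20;python3 look.py 13; python3 -c "
from h import *
go([439,-320,132],down(-7))"
```

```text
time_s: 15.73
ee_pos: [615.9, 143.3, 43.7]
ee_rot: [-66.2, 89.8, -163.5]
force: [0.6, -0.0, -0.2]
gripper_width: 21.0
time_s: 16.15
ee_pos: [617.4, 145.4, 45.2]
ee_rot: [104.4, 89.9, 7.3]
force: [-0.4, -0.0, -0.7]
gripper_width: 32.6
time_s: 16.57
ee_pos: [581.8, 60.4, 136.9]
ee_rot: [99.0, 89.6, 2.1]
force: [0.9, -0.9, -0.8]
gripper_width: 37.2
scene 4
[[ 438.8 -322.2]
 [ 511.9 -338. ]
 [ 610.3 -317.9]
 [ 731.9 -196.2]]
side
[[ 438.8 -317.3]
 [ 511.  -334. ]
 [ 518.8 -153.7]
 [ 576.9 -345.9]
 [ 669.6 -329.2]
 [ 687.6 -436.9]]
[577.5  56.  135.3] 44.218849786481606
off [  3.3 -90.8 392.8] rot [-0.3  0.  -0. ]
```

View pics/w13.png

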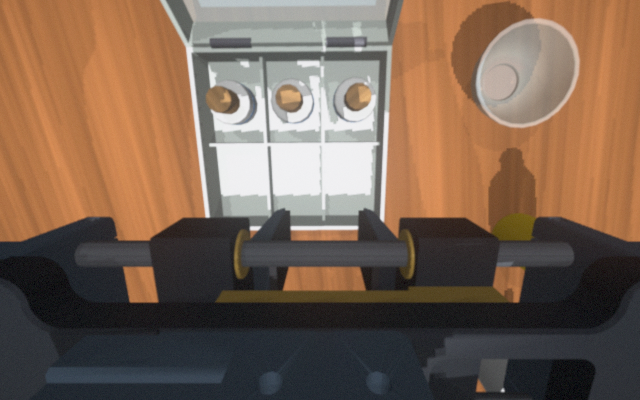

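The back row is filled, all three upright. Next is A at (439,-320).

```bash
python3 -m handwheel '{"gripper":[0.5,0.5,0.5,0.5,0.5],"offset":[[0,-9,39],[0,-18,78],[0,-27,117],[0,-36,156],[0,-45,195]],"rot":[[0,0,0],[0,0,0],[0,0,0],[0,0,0],[0,0,0]]}' 20;python3 -m handwheel '{"gripper":[0.5,0.5,0.5,0.5,0.5],"offset":[[0,-9,39],[0,-18,78],[0,-27,117],[2,-36,156],[3,-44,193]],"rot":[[0,0,0],[0,0,0],[0,0,0],[0,0,0],[0,0,0]]}' 20;python3 -m handwheel '{"gripper":[0.5,0.5],"offset":[[0,-2,5],[0,-2,5]],"rot":[[0,0,0],[0,0,0]]}' 20;python3 look.py 14; python3 -c "
from h import *
go([439,-320,37],down(-7))"
```

```text
time_s: 17.13
ee_pos: [511.4, -128.6, 134.7]
ee_rot: [94.0, 89.9, -3.1]
force: [0.3, 0.3, -0.1]
gripper_width: 45.6
time_s: 17.55
ee_pos: [443.7, -315.5, 131.7]
ee_rot: [70.5, 89.9, -26.6]
force: [0.5, 0.0, 0.1]
gripper_width: 45.6
time_s: 17.72
ee_pos: [441.0, -320.2, 131.4]
ee_rot: [78.9, 90.0, -18.4]
force: [-0.1, -0.5, -0.5]
gripper_width: 45.1
scene 4
[[ 439.5 -321.4]
 [ 512.4 -337.7]
 [ 610.5 -317.6]
 [ 731.9 -196.2]]
side
[[ 438.7 -317.3]
 [ 510.9 -334.1]
 [ 609.2 -314.2]]
[ 441.7 -317.8  131.4] 45.5348145021597
off [94.5 -2.5  3.1] rot [-0.1 -0.  -0. ]
```

View pics/w14.png

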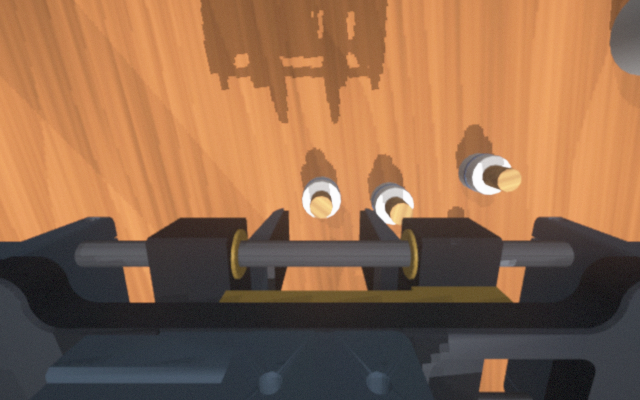

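A is at (321,207), and neighbour C at (399,210) sits just outside the right finger. I narrow the opening slightly, shift -2 and +2, then descend.

```bash
python3 -m handwheel '{"gripper":[0.57,0.57,0.57,0.57,0.57],"offset":[[25,-2,2],[55,-2,2],[82,-2,2],[93,-2,2],[93,-2,2]],"rot":[[0,0,0],[0,0,0],[0,0,0],[0,0,0],[0,0,0]]}' 20;python3 -m handwheel '{"gripper":[1,1,1,1,1],"offset":[[0,0,0],[0,0,0],[0,0,0],[0,0,0],[0,0,0]],"rot":[[0,0,0],[0,0,0],[0,0,0],[0,0,0],[0,0,0]]}' 20; python3 -c "
from h import *
go([490.8,78.4,132],down(-7))"
```

```text
time_s: 18.28
ee_pos: [437.9, -317.2, 35.8]
ee_rot: [-123.0, 89.6, 140.0]
force: [0.1, 0.1, 0.3]
gripper_width: 39.1
time_s: 18.7
ee_pos: [439.6, -320.7, 39.7]
ee_rot: [64.7, 89.8, -32.4]
force: [0.5, 1.5, 3.8]
gripper_width: 21.8
off [ -92.7    1.4 -402.2] rot [-0.1  0.1 -0.1]
```

```bash
python3 -m handwheel '{"gripper":[1,1,1,1,1],"offset":[[-30,0,0],[-65,0,-20],[-90,0,-53],[-95,0,-92],[-95,0,-132]],"rot":[[0,0,0],[0,0,0],[0,0,0],[0,0,0],[0,0,0]]}' 20;python3 -m handwheel '{"gripper":[1,1,1,1,1],"offset":[[0,0,-40],[0,0,-80],[0,0,-120],[0,0,-160],[0,0,-200]],"rot":[[0,0,0],[0,0,0],[0,0,0],[0,0,0],[0,0,0]]}'; python3 -m handwheel '{"gripper":[1,1,1,1],"offset":[[0,1,-35],[0,1,-60],[0,1,-70],[0,1,-70]],"rot":[[0,0,0],[0,0,0],[0,0,0],[0,0,0]]}';python3 look.py 15; python3 -c "
from h import *
go([490.8,78.4,44],down(-7))"
```

```text
time_s: 19.12
ee_pos: [456.7, -189.3, 136.4]
ee_rot: [73.6, 89.6, -23.6]
force: [1.1, 0.2, -1.6]
gripper_width: 21.4
time_s: 19.53
ee_pos: [479.9, 10.9, 133.9]
ee_rot: [87.7, 89.9, -9.5]
force: [1.4, -0.1, -0.8]
gripper_width: 21.5
time_s: 19.87
ee_pos: [489.9, 80.1, 133.6]
ee_rot: [114.5, 90.0, 17.6]
force: [-0.7, 0.3, -1.8]
gripper_width: 21.3
scene 3
[[ 511.9 -337.9]
 [ 610.2 -317.8]
 [ 731.9 -196.2]]
side
[[ 396.5 -281.2]
 [ 476.6 -372.7]
 [ 486.4 -271.5]
 [ 569.5 -141.7]
 [ 609.2 -314.2]]
[489.4  77.7 133.4] 21.393405349575826
off [89.4  1.2 -1.4] rot [-0.2  0.1  0. ]
```

View pics/w15.png

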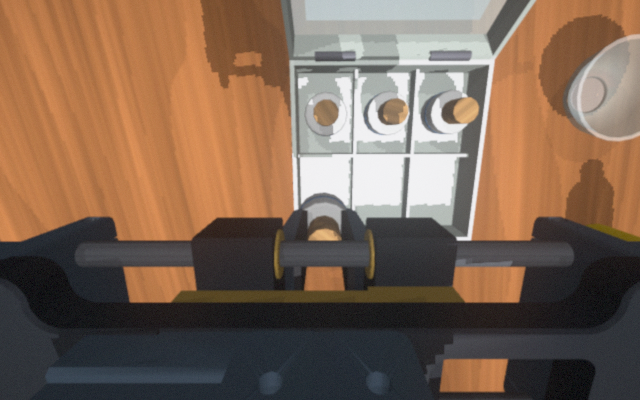

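A is over the front-left compartment. I lower and release, then go towards C at (511.5,-336).

```bash
python3 -m handwheel '{"gripper":[1,1,1,1,1],"offset":[[30,1,0],[60,1,0],[80,1,0],[87,1,0],[89,1,0]],"rot":[[0,0,0],[0,0,0],[0,0,0],[0,0,0],[0,0,0]]}' 20;python3 -m handwheel '{"gripper":[1,0.64,0.64,0.64,0.64],"offset":[[0,0,0],[0,0,0],[0,0,0],[0,0,0],[0,0,0]],"rot":[[0,0,0],[0,0,0],[0,0,0],[0,0,0],[0,0,0]]}' 20;python3 -m handwheel '{"gripper":[0.64,0.64,0.64,0.64,0.57],"offset":[[-30,0,0],[-65,0,0],[-90,0,10],[-90,10,50],[-90,20,90]],"rot":[[0,0,0],[0,0,0],[0,0,0],[0,0,0],[0,0,0]]}' 20;python3 look.py 16; python3 -c "
from h import *
go([511.5,-336,132],down(-7))"
```

```text
time_s: 20.43
ee_pos: [488.9, 76.7, 43.5]
ee_rot: [-72.9, 89.7, -170.1]
force: [-0.1, 0.2, -0.8]
gripper_width: 21.4
time_s: 20.85
ee_pos: [491.4, 78.3, 45.2]
ee_rot: [100.5, 89.9, 3.4]
force: [-1.0, 0.1, -0.4]
gripper_width: 32.6
time_s: 21.27
ee_pos: [500.9, -13.4, 137.0]
ee_rot: [93.9, 89.7, -3.0]
force: [0.6, -1.2, -0.5]
gripper_width: 36.8
scene 3
[[ 512.  -338. ]
 [ 610.3 -317.9]
 [ 731.9 -196.2]]
side
[[ 417.1 -493.7]
 [ 496.1 -610. ]
 [ 505.  -494.5]]
[500.4 -17.8 135.5] 39.559108860895186
off [  3.1  52.9 316.2] rot [-0.4  0.  -0.1]
```

View pics/w16.png

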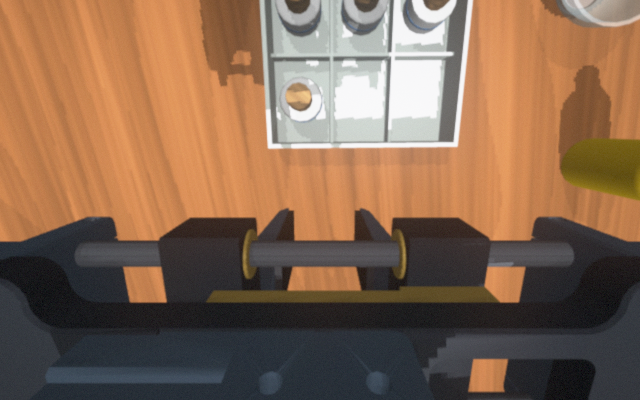

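A stands upright at (300,98). Next is C.

```bash
python3 -m handwheel '{"gripper":[0.5,0.5,0.5,0.5,0.5],"offset":[[0,7,40],[0,14,80],[0,21,120],[0,28,160],[0,35,200]],"rot":[[0,0,0],[0,0,0],[0,0,0],[0,0,0],[0,0,0]]}' 20;python3 -m handwheel '{"gripper":[0.5,0.5,0.5,0.5,0.5],"offset":[[0,7,40],[2,13,80],[3,18,110],[3,18,116],[3,18,116]],"rot":[[0,0,0],[0,0,0],[0,0,0],[0,0,0],[0,0,0]]}' 20;python3 look.py 17; python3 -c "
from h import *
go([511.5,-336,37],down(-7))"
```

```text
time_s: 21.83
ee_pos: [509.3, -216.7, 134.5]
ee_rot: [173.3, 90.0, 76.2]
force: [1.0, 0.4, 0.6]
gripper_width: 45.8
time_s: 22.25
ee_pos: [512.8, -334.3, 130.9]
ee_rot: [-137.8, 90.0, 125.0]
force: [0.7, 0.4, 0.0]
gripper_width: 45.6
scene 3
[[ 512.5 -337.3]
 [ 610.5 -317.6]
 [ 731.9 -196.2]]
side
[[ 510.9 -334.1]
 [ 609.2 -314.1]]
[ 512.7 -331.9  131.1] 45.86270288753269
off [94.4 -0.7  4.7] rot [-0.1 -0.1  0. ]
```

View pics/w17.png

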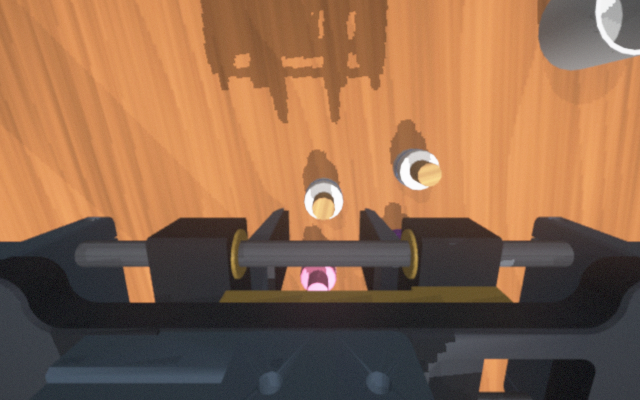

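C is between the fingers at (323,207); the pink look-alike at (318,278) is clear. I descend and grip.

```bash
python3 -m handwheel '{"gripper":[0.5,0.5,0.5,0.5,0.5],"offset":[[30,0,1],[60,0,2],[85,0,3],[93,0,3],[93,0,3]],"rot":[[0,0,0],[0,0,0],[0,0,0],[0,0,0],[0,0,0]]}' 20;python3 -m handwheel '{"gripper":[1,1,1,1,1],"offset":[[0,0,0],[0,0,0],[0,0,0],[0,0,0],[0,0,0]],"rot":[[0,0,0],[0,0,0],[0,0,0],[0,0,0],[0,0,0]]}' 20; python3 -c "
from h import *
go([548.8,71.3,132],down(-7))"
```

```text
time_s: 22.82
ee_pos: [511.2, -334.0, 36.6]
ee_rot: [-119.6, 89.7, 143.3]
force: [0.8, 0.0, 0.1]
gripper_width: 45.8
time_s: 23.23
ee_pos: [512.9, -337.0, 39.9]
ee_rot: [62.2, 89.9, -34.9]
force: [-0.8, 0.9, 4.1]
gripper_width: 21.4
off [ -92.6  -15.  -409.5] rot [-0.1  0.1 -0.1]
```

```bash
python3 -m handwheel '{"gripper":[1,1,1,1,1],"offset":[[-30,0,0],[-65,0,-20],[-90,-2,-55],[-95,-4,-95],[-95,-5,-135]],"rot":[[0,0,0],[0,0,0],[0,0,0],[0,0,0],[0,0,0]]}' 20;python3 -m handwheel '{"gripper":[1,1,1,1,1],"offset":[[0,-2,-40],[0,-4,-80],[0,-6,-120],[0,-7,-160],[0,-8,-200]],"rot":[[0,0,0],[0,0,0],[0,0,0],[0,0,0],[0,0,0]]}'; python3 -m handwheel '{"gripper":[1,1,1,1],"offset":[[0,-1,-35],[0,-2,-62],[0,-2,-74],[0,-2,-74]],"rot":[[0,0,0],[0,0,0],[0,0,0],[0,0,0]]}';python3 look.py 18; python3 -c "
from h import *
go([548.8,71.3,44],down(-7))"
```

```text
time_s: 23.65
ee_pos: [525.4, -201.7, 136.5]
ee_rot: [77.2, 89.6, -20.0]
force: [0.4, 1.2, -1.0]
gripper_width: 21.3
time_s: 24.07
ee_pos: [540.8, -0.8, 133.9]
ee_rot: [89.8, 90.0, -7.4]
force: [0.5, -0.0, -0.8]
gripper_width: 21.5
time_s: 24.4
ee_pos: [548.5, 73.3, 133.6]
ee_rot: [128.8, 90.0, 31.8]
force: [-0.5, -0.5, -0.3]
gripper_width: 21.6
scene 2
[[ 610.2 -317.8]
 [ 731.9 -196.2]]
side
[[ 469.8 -124.6]
 [ 517.5 -302.4]
 [ 606.7 -287.1]
 [ 619.4 -381.1]]
[548.1  70.5 133.5] 21.384062981935323
off [89.4  0.5 -1.6] rot [-0.2  0.1  0. ]
```

View pics/w18.png

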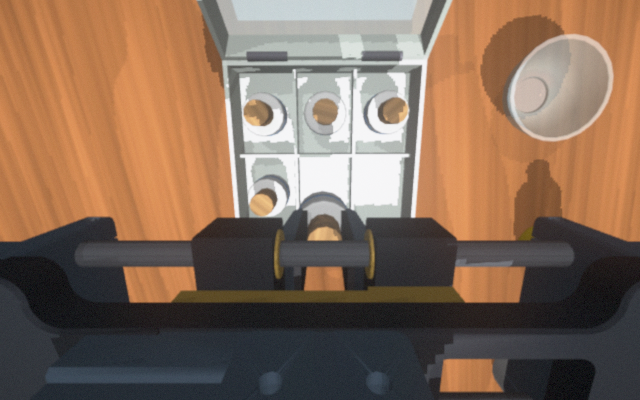

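C is over the middle-front compartment. I lower and release, then head for E at (609.9,-316).

```bash
python3 -m handwheel '{"gripper":[1,1,1,1,1],"offset":[[30,0,0],[60,0,0],[80,0,0],[87,0,0],[89,0,0]],"rot":[[0,0,0],[0,0,0],[0,0,0],[0,0,0],[0,0,0]]}' 20;python3 -m handwheel '{"gripper":[1,0.64,0.64,0.64,0.64],"offset":[[0,0,0],[0,0,0],[0,0,0],[0,0,0],[0,0,0]],"rot":[[0,0,0],[0,0,0],[0,0,0],[0,0,0],[0,0,0]]}' 20;python3 -m handwheel '{"gripper":[0.64,0.64,0.64,0.64,0.57],"offset":[[-30,0,0],[-65,0,0],[-90,0,10],[-90,12,50],[-90,24,90]],"rot":[[0,0,0],[0,0,0],[0,0,0],[0,0,0],[0,0,0]]}' 20;python3 look.py 19; python3 -c "
from h import *
go([609.9,-316,132],down(-7))"
```

```text
time_s: 24.97
ee_pos: [546.6, 69.4, 43.5]
ee_rot: [-73.1, 89.7, -170.4]
force: [-0.4, 0.5, -1.1]
gripper_width: 21.3
time_s: 25.38
ee_pos: [548.9, 71.0, 45.2]
ee_rot: [98.5, 89.9, 1.4]
force: [0.2, 0.3, -0.3]
gripper_width: 32.6
time_s: 25.8
ee_pos: [562.4, -20.8, 137.3]
ee_rot: [93.5, 89.7, -3.4]
force: [1.1, -0.1, 0.0]
gripper_width: 37.2
scene 2
[[ 610.3 -317.9]
 [ 731.9 -196.2]]
side
[[ 546.9 -513.2]
 [ 638.4 -512.5]]
[562.1 -25.7 135.5] 38.782109518017684
off [  3.1  85.8 284.1] rot [-0.4  0.  -0.1]
```

View pics/w19.png

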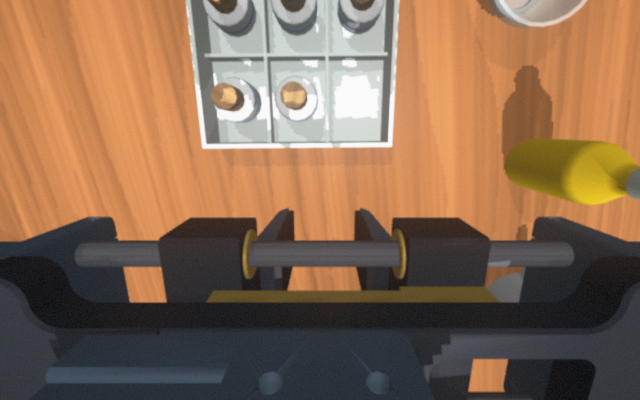

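Five are in. One remains, E.

```bash
python3 -m handwheel '{"gripper":[0.5,0.5,0.5,0.5,0.5],"offset":[[0,12,38],[0,24,76],[0,36,114],[0,48,152],[0,60,190]],"rot":[[0,0,0],[0,0,0],[0,0,0],[0,0,0],[0,0,0]]}' 20;python3 -m handwheel '{"gripper":[0.5,0.5,0.5,0.5,0.5],"offset":[[0,12,38],[2,20,72],[3,26,92],[3,26,94],[3,26,94]],"rot":[[0,0,0],[0,0,0],[0,0,0],[0,0,0],[0,0,0]]}' 20;python3 look.py 20; python3 -c "
from h import *
go([609.9,-316,37],down(-7))"
```

```text
time_s: 26.37
ee_pos: [597.0, -217.2, 134.5]
ee_rot: [-163.5, 90.0, 99.4]
force: [0.7, 0.0, 0.3]
gripper_width: 45.4
time_s: 26.78
ee_pos: [610.8, -313.2, 130.7]
ee_rot: [-135.9, 89.9, 126.9]
force: [0.5, 0.4, 0.8]
gripper_width: 45.7
scene 2
[[ 610.6 -317.2]
 [ 731.9 -196.2]]
side
[[ 609.2 -314.1]]
[ 610.9 -311.5  131.3] 45.77168502021851
off [94.5 -0.4  4.9] rot [-0.  -0.1  0. ]
```

View pics/w20.png

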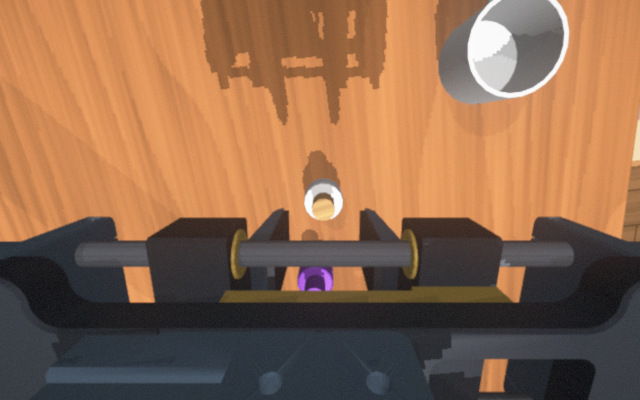

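E is at (323,207) between the fingers; the purple look-alike at (316,283) is clear. I descend and grip.

```bash
python3 -m handwheel '{"gripper":[0.5,0.5,0.5,0.5,0.5],"offset":[[30,0,1],[60,0,2],[85,0,3],[93,0,3],[93,0,3]],"rot":[[0,0,0],[0,0,0],[0,0,0],[0,0,0],[0,0,0]]}' 20;python3 -m handwheel '{"gripper":[1,1,1,1,1],"offset":[[0,0,0],[0,0,0],[0,0,0],[0,0,0],[0,0,0]],"rot":[[0,0,0],[0,0,0],[0,0,0],[0,0,0],[0,0,0]]}' 20; python3 -c "
from h import *
go([606.9,64.2,132],down(-7))"
```

```text
time_s: 27.35
ee_pos: [609.2, -314.1, 36.3]
ee_rot: [-113.2, 89.7, 149.8]
force: [-0.5, -0.1, -0.4]
gripper_width: 45.4
time_s: 27.77
ee_pos: [611.2, -316.8, 40.1]
ee_rot: [68.1, 89.9, -29.0]
force: [-0.8, 1.3, 3.9]
gripper_width: 21.5
off [ -92.4  -51.4 -377.5] rot [-0.1  0.1 -0.1]
```

```bash
python3 -m handwheel '{"gripper":[1,1,1,1,1],"offset":[[-30,0,0],[-65,-2,-20],[-90,-7,-53],[-95,-12,-92],[-95,-17,-130]],"rot":[[0,0,0],[0,0,0],[0,0,0],[0,0,0],[0,0,0]]}' 20;python3 -m handwheel '{"gripper":[1,1,1,1,1],"offset":[[0,-5,-40],[0,-10,-80],[0,-15,-120],[0,-20,-160],[0,-25,-197]],"rot":[[0,0,0],[0,0,0],[0,0,0],[0,0,0],[0,0,0]]}'; python3 -m handwheel '{"gripper":[1,1,1,1],"offset":[[0,-5,-30],[0,-9,-45],[0,-9,-50],[0,-9,-50]],"rot":[[0,0,0],[0,0,0],[0,0,0],[0,0,0]]}';python3 look.py 21; python3 -c "
from h import *
go([606.9,64.2,44],down(-7))"
```

```text
time_s: 28.18
ee_pos: [611.2, -185.0, 136.9]
ee_rot: [82.0, 89.6, -15.3]
force: [-1.0, 0.9, -2.0]
gripper_width: 21.1
time_s: 28.6
ee_pos: [609.2, 15.4, 133.9]
ee_rot: [115.6, 90.0, 18.5]
force: [0.6, -0.3, -1.0]
gripper_width: 21.3
time_s: 28.93
ee_pos: [606.9, 64.9, 133.7]
ee_rot: [77.7, 90.0, -19.3]
force: [0.0, -0.5, -0.8]
gripper_width: 21.1
scene 1
[[ 731.9 -196.2]]
side
[[ 570.6 -128.2]
 [ 639.2 -321.5]
 [ 715.9 -304.2]
 [ 729.7 -401.7]]
[607.   63.  133.5] 20.921265600386896
off [89.5 -0.3 -1.6] rot [-0.2  0.  -0. ]
```

View pics/w21.png

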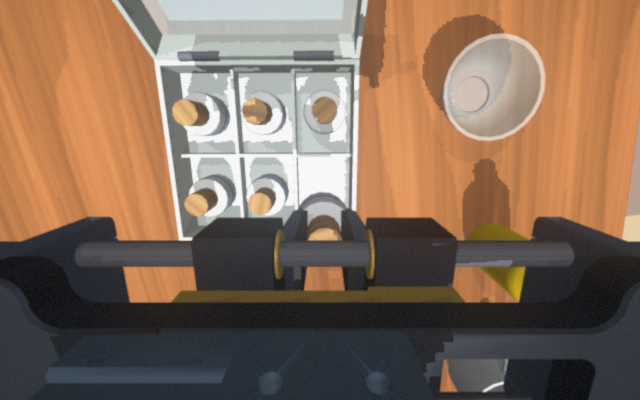

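E is over the last compartment. I lower it, release and rise.

```bash
python3 -m handwheel '{"gripper":[1,1,1,1,1],"offset":[[30,0,-1],[60,0,-1],[80,0,-1],[87,0,-1],[89,0,-1]],"rot":[[0,0,0],[0,0,0],[0,0,0],[0,0,0],[0,0,0]]}' 20;python3 -m handwheel '{"gripper":[1,0.64,0.64,0.64,0.64],"offset":[[0,0,0],[0,0,0],[0,0,0],[0,0,0],[0,0,0]],"rot":[[0,0,0],[0,0,0],[0,0,0],[0,0,0],[0,0,0]]}' 20;python3 -m handwheel '{"gripper":[0.64,0.64,0.64,0.64,1],"offset":[[-30,0,0],[-65,0,0],[-100,0,10],[-138,-10,20],[-170,-30,30]],"rot":[[0,0,0],[0,0,0],[0,0,0],[0,0,0],[0,0,0]]}' 20;python3 look.py 22
```

```text
time_s: 29.5
ee_pos: [605.5, 63.4, 43.6]
ee_rot: [-75.6, 89.8, -172.8]
force: [0.4, 0.1, -1.1]
gripper_width: 21.6
time_s: 29.92
ee_pos: [607.4, 64.9, 45.2]
ee_rot: [97.6, 89.9, 0.4]
force: [-0.4, -0.2, -0.5]
gripper_width: 33.1
time_s: 30.33
ee_pos: [575.1, 38.6, 217.2]
ee_rot: [94.9, 89.8, -2.2]
force: [0.8, -0.8, 1.5]
gripper_width: 29.0
scene 1
[[ 731.9 -196.2]]
sideTraceback (most recent call last):
  File "look.py", line 8, in <module>
    print('scene',a.tolist().__len__());print(a[np.argsort(a[:,0])]);print('side');print(b[np.argsort(b[:,0])])
                                                                                                      ~^^^^^
IndexError: too many indices for array: array is 1-dimensional, but 2 were indexed
```

View pics/s22.png

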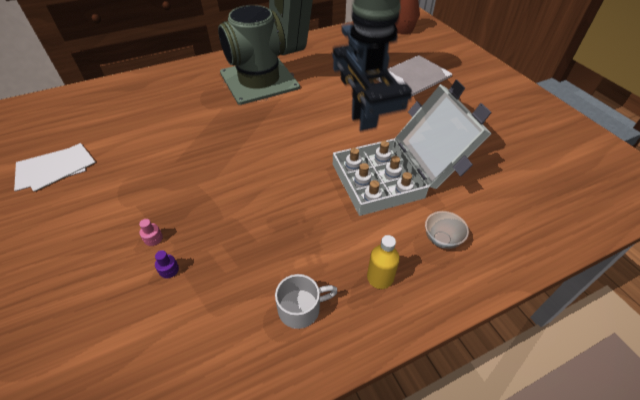

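View pics/d22.png

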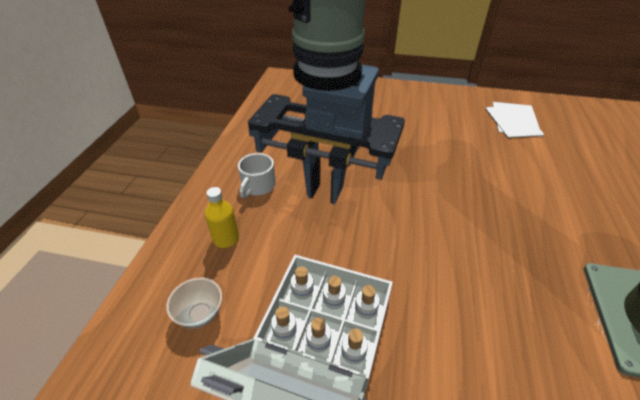

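All six jars are in and upright in both views, one per compartment, and the lid is still open. Now I go over and behind the lid with the fingers shut, to push it closed from outside.

```bash
cat >> h.py <<'E'
CB=np.array([553.8,112.0]);A=np.radians(-6.95);XB=np.array([np.cos(A),np.sin(A)]);YB=np.array([-np.sin(A),np.cos(A)])
def b2w(x,y,z): p=CB+x*XB+y*YB; return np.r_[p,z]
def box(p): d=np.asarray(p[:2])-CB; return np.array([d@XB,d@YB,p[2]]).round(1)
E
python3 -m handwheel '{"gripper":[1,1,1,1,1],"offset":[[-25,-6,-10],[-48,-12,-40],[-50,-18,-80],[-50,-24,-120],[-50,-30,-160]],"rot":[[0,0,0],[0,0,0],[0,0,0],[0,0,0],[0,0,0]]}' 20;python3 -m handwheel '{"gripper":[1,1,1,1,1],"offset":[[0,0,-40],[0,0,-80],[0,0,-120],[0,0,-155],[0,0,-180]],"rot":[[0,0,0],[0,0,0],[0,0,0],[0,0,0],[0,0,0]]}' 20; python3 - <<'E'
from h import *
print(box(state()['ee_pos']));go(b2w(0,268,150),down(-6.95))
im=grab_frame('scene'); cv2.imwrite('pics/s23.png',cv2.resize(im[0:240,300:540],None,fx=2.5,fy=2.5)[:,:,::-1])
E
```

```text
time_s: 30.85
ee_pos: [563.5, 203.0, 264.7]
ee_rot: [111.9, 89.9, 14.7]
force: [0.9, -1.1, -1.0]
gripper_width: 0.4
time_s: 31.27
ee_pos: [585.5, 383.6, 263.0]
ee_rot: [-101.6, 89.9, 161.4]
force: [1.2, 0.2, 0.9]
gripper_width: 0.1
[ -1.4 273.5 263. ]
off [113.    1.6   5.5] rot [-0.1 -0.   0.1]
```

View pics/s23.png

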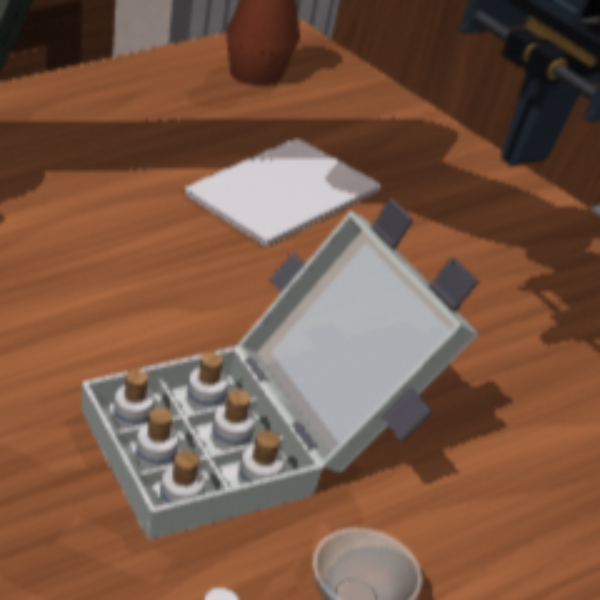

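The lid leans back with all clips sticking out. I lower behind it to z=150, then advance towards box -y between the front clips.

```bash
python3 -m handwheel '{"gripper":[1,1,1,1,1],"offset":[[40,1,0],[80,1,0],[110,1,0],[113,1,10],[113,1,30]],"rot":[[0,0,0],[0,0,0],[0,0,0],[0,0,0],[0,0,0]]}' 20;python3 -m handwheel '{"gripper":[1,1,1,1,1],"offset":[[0,0,8],[0,0,16],[-3,0,24],[-7,0,32],[-11,0,40]],"rot":[[0,0,0],[0,0,0],[0,0,0],[0,0,0],[0,0,0]]}' 20; python3 - <<'E'
from h import *
print(box(state()['ee_pos']),state()['force'])
im=grab_frame('scene'); cv2.imwrite('pics/s24.png',cv2.resize(im[0:240,300:540],None,fx=2.5,fy=2.5)[:,:,::-1])
E
```

```text
time_s: 31.73
ee_pos: [581.8, 350.3, 148.2]
ee_rot: [-57.5, 89.7, -154.5]
force: [1.2, -0.6, 0.3]
gripper_width: 0.5
time_s: 32.15
ee_pos: [580.2, 313.9, 166.8]
ee_rot: [149.0, 89.3, 51.9]
force: [0.9, 7.1, 5.4]
gripper_width: 0.6
[  1.7 203.7 166.8] [0.88886492 7.09398042 5.35112591]
```

View pics/s24.png

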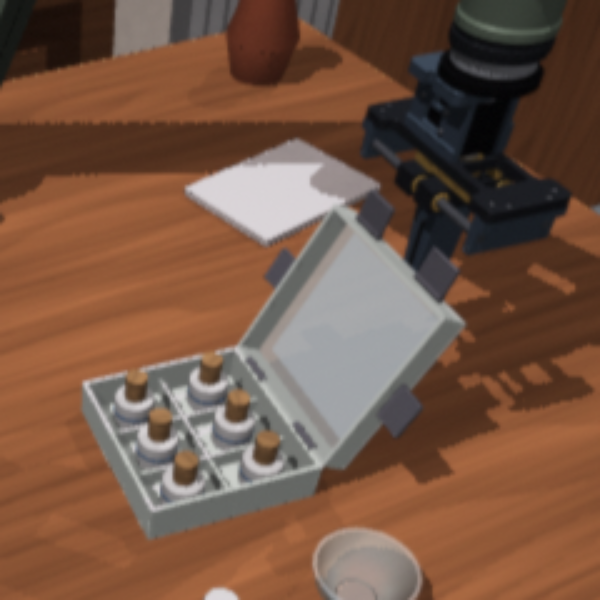

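The lid is moving up. I follow its arc with slow steps.

```bash
python3 -m handwheel '{"gripper":[1,1,1,1,1],"offset":[[-2,-1,9],[-5,-1,18],[-8,-1,27],[-12,-1,36],[-14,-1,45]],"rot":[[0,0,0],[0,0,0],[0,0,0],[0,0,0],[0,0,0]]}' 20;python3 - <<'E'
from h import *
print(box(state()['ee_pos']),state()['force'])
im=grab_frame('scene'); cv2.imwrite('pics/s25.png',cv2.resize(im[0:240,300:540],None,fx=2.5,fy=2.5)[:,:,::-1])
E
```

```text
time_s: 32.62
ee_pos: [572.1, 265.4, 177.9]
ee_rot: [122.3, 89.9, 25.1]
force: [1.4, 2.3, 2.6]
gripper_width: 0.2
[ -0.4 154.5 177.9] [1.35712854 2.2889767  2.56411399]
```

View pics/s25.png

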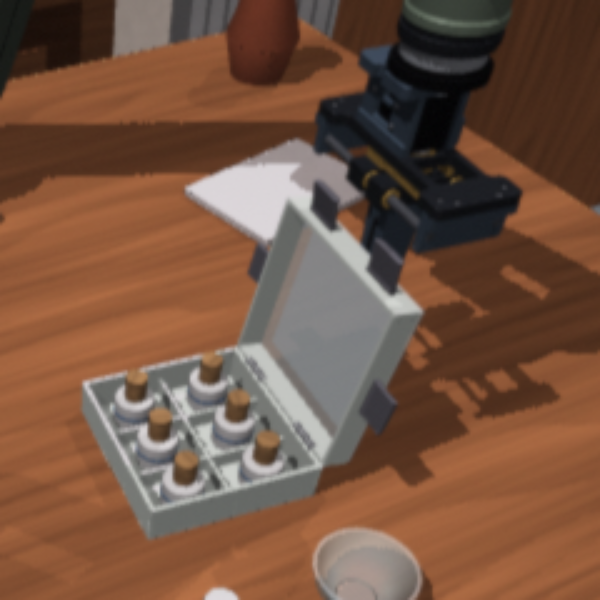

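The lid is near 100°, with the gripper body clear above the clips. I continue past upright.

```bash
python3 -m handwheel '{"gripper":[1,1,1,1,1],"offset":[[-2,0,9],[-2,0,18],[-2,0,27],[-1,0,36],[0,0,46]],"rot":[[0,0,0],[0,0,0],[0,0,0],[0,0,0],[0,0,0]]}' 20;python3 - <<'E'
from h import *
print(box(state()['ee_pos']),state()['force'])
im=grab_frame('scene'); cv2.imwrite('pics/s26.png',cv2.resize(im[0:240,300:540],None,fx=2.5,fy=2.5)[:,:,::-1])
E
```

```text
time_s: 33.08
ee_pos: [565.6, 219.3, 176.2]
ee_rot: [-61.3, 90.0, -158.5]
force: [0.2, 2.1, 2.4]
gripper_width: 0.4
[ -1.2 108.  176.2] [0.20653987 2.05551461 2.35681999]
```

View pics/s26.png

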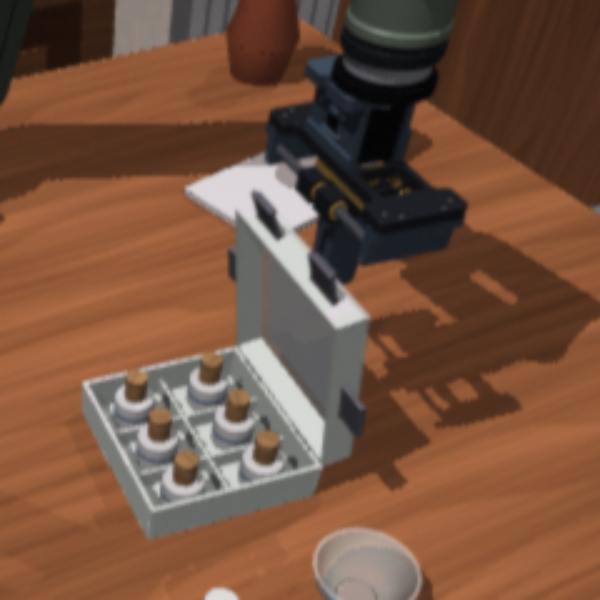

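```bash
python3 -m handwheel '{"gripper":[1,1,1,1,1],"offset":[[-1,0,10],[-1,0,20],[-1,0,31],[0,0,41],[0,0,51]],"rot":[[0,0,0],[0,0,0],[0,0,0],[0,0,0],[0,0,0]]}' 20;python3 - <<'E'
from h import *
print(box(state()['ee_pos']),state()['force'])
im=grab_frame('scene'); cv2.imwrite('pics/s27.png',cv2.resize(im[0:240,300:540],None,fx=2.5,fy=2.5)[:,:,::-1])
E
```

```text
time_s: 33.55
ee_pos: [559.1, 168.3, 176.1]
ee_rot: [-46.6, 89.9, -143.7]
force: [0.1, 1.9, -0.6]
gripper_width: 0.5
[ -1.6  56.5 176.1] [ 0.06141644  1.93810556 -0.56364609]
```

View pics/s27.png

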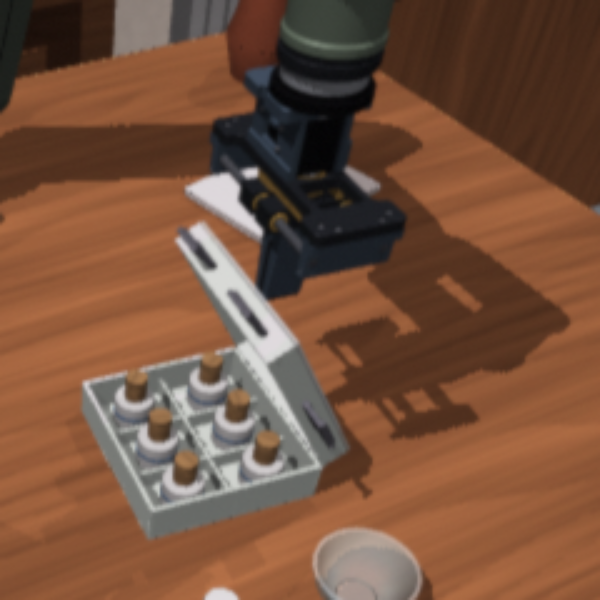

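The lid is at about 60°. I keep following the arc, now downward as well.

```bash
python3 -m handwheel '{"gripper":[1,1,1,1,1],"offset":[[2,1,13],[6,1,26],[11,1,39],[17,1,52],[24,1,62]],"rot":[[0,0,0],[0,0,0],[0,0,0],[0,0,0],[0,0,0]]}' 20;python3 - <<'E'
from h import *
print(box(state()['ee_pos']),state()['force'])
im=grab_frame('scene'); cv2.imwrite('pics/s28.png',cv2.resize(im[0:240,300:540],None,fx=2.5,fy=2.5)[:,:,::-1])
E
```

```text
time_s: 34.02
ee_pos: [552.5, 106.1, 151.9]
ee_rot: [-4.5, 90.0, -101.6]
force: [0.9, 0.8, 0.0]
gripper_width: 0.5
[ -0.6  -6.  151.9] [0.88350185 0.84627547 0.0284985 ]
```

View pics/s28.png

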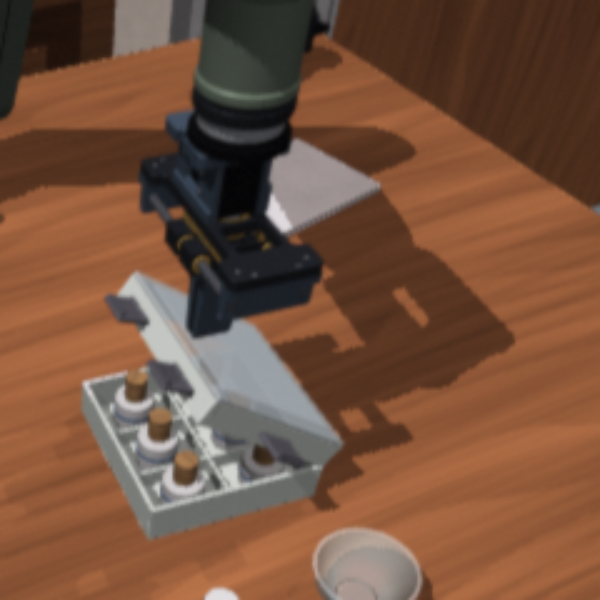

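The lid is at about 33°. I press it down slowly now.

```bash
python3 -m handwheel '{"gripper":[1,1,1,1,1],"offset":[[8,0,9],[18,0,18],[29,0,27],[41,0,34],[54,0,41]],"rot":[[0,0,0],[0,0,0],[0,0,0],[0,0,0],[0,0,0]]}' 20;python3 -m handwheel '{"gripper":[1,1,1,1],"offset":[[8,0,4],[15,0,7],[20,0,8],[23,0,8]],"rot":[[0,0,0],[0,0,0],[0,0,0],[0,0,0]]}' 20;python3 - <<'E'
from h import *
print(box(state()['ee_pos']),state()['force'])
im=grab_frame('scene'); cv2.imwrite('pics/s29.png',cv2.resize(im[0:240,300:540],None,fx=2.5,fy=2.5)[:,:,::-1])
E
```

```text
time_s: 34.48
ee_pos: [547.8, 66.6, 97.8]
ee_rot: [78.8, 90.0, -18.3]
force: [0.2, 0.4, 0.5]
gripper_width: 0.3
time_s: 34.82
ee_pos: [546.6, 59.2, 74.8]
ee_rot: [-60.1, 90.0, -157.2]
force: [0.0, -0.2, -0.3]
gripper_width: 0.2
[ -0.7 -53.3  74.8] [ 0.03104874 -0.1535596  -0.25485368]
```

View pics/s29.png

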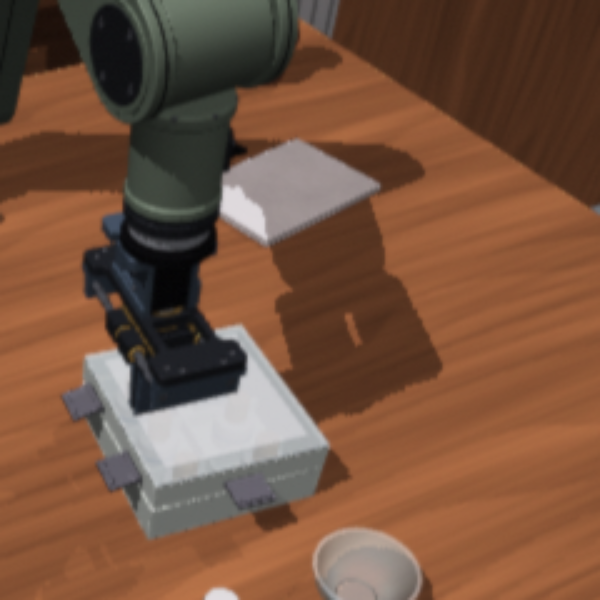

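The lid looks shut or nearly so, with the clips still out. I press gently to be certain.

```bash
python3 -m handwheel '{"gripper":[1,1,1],"offset":[[2,0,2],[3,0,2],[4,0,2]],"rot":[[0,0,0],[0,0,0],[0,0,0]]}' 20;python3 -m handwheel '{"gripper":[1,1],"offset":[[1,0,0],[1,0,0]],"rot":[[0,0,0],[0,0,0]]}' 20
```

```text
time_s: 35.12
ee_pos: [546.8, 57.5, 71.8]
ee_rot: [93.6, 89.9, -3.5]
force: [-0.5, -0.5, 0.8]
gripper_width: 0.4
time_s: 35.28
ee_pos: [546.6, 57.5, 70.5]
ee_rot: [90.9, 90.0, -6.3]
force: [0.5, 1.0, -0.9]
gripper_width: 0.2
```

```bash
python3 -m handwheel '{"gripper":[1,1],"offset":[[1,0,0],[1,0,0]],"rot":[[0,0,0],[0,0,0]]}' 20;python3 -m handwheel '{"gripper":[1,1],"offset":[[1,0,0],[1,0,0]],"rot":[[0,0,0],[0,0,0]]}' 20; python3 - <<'E'
from h import *
for n,(x0,y0,x1,y1) in (('scene',(320,110,460,230)),('side',(200,230,420,400))):
    im=grab_frame(n); cv2.imwrite(f'pics/{n}30.png',cv2.resize(im[y0:y1,x0:x1],None,fx=3.5,fy=3.5,interpolation=cv2.INTER_CUBIC)[:,:,::-1])
E
```

```text
time_s: 35.45
ee_pos: [546.7, 57.5, 70.3]
ee_rot: [102.3, 90.0, 5.1]
force: [-1.4, 0.8, 4.5]
gripper_width: 0.6
time_s: 35.62
ee_pos: [546.7, 57.5, 70.2]
ee_rot: [103.1, 89.9, 6.0]
force: [-3.3, 0.8, 11.9]
gripper_width: 0.2
```

View pics/scene30.png

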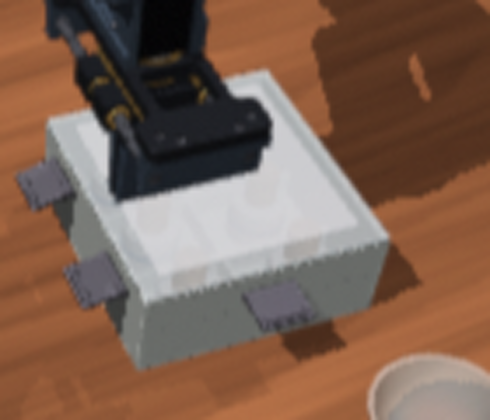

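View pics/side30.png

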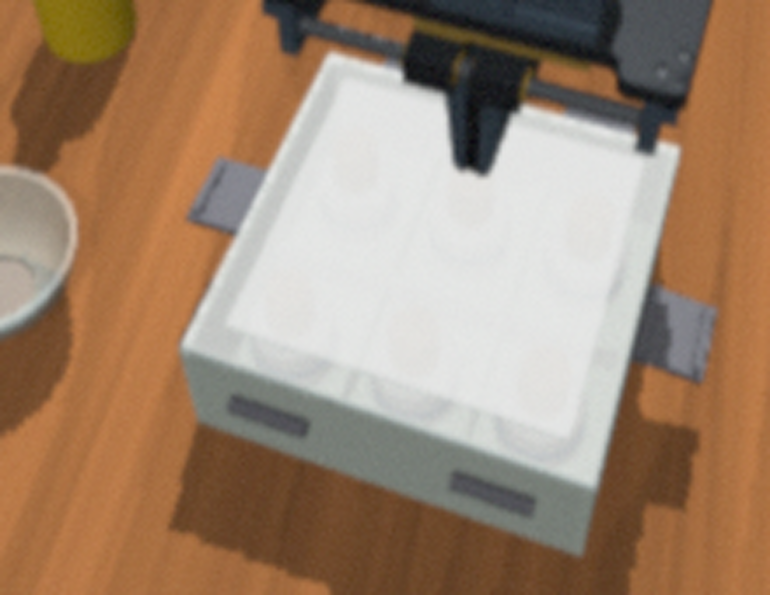

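The lid is shut: the TCP stops at 70.2 mm while the force climbs, no seam gap shows, and all four clips still stick straight out. The jars look upright through the lid. I fold clip_front_near first, lifting and going to box (-48,-113).

```bash
python3 -m handwheel '{"gripper":[1,1,1,1,1],"offset":[[-20,0,0],[-40,-10,15],[-40,-25,35],[-40,-40,52],[-40,-48,58]],"rot":[[0,0,0],[0,0,0],[0,0,0],[0,0,0],[0,0,0]]}' 20; python3 -m handwheel '{"gripper":[1,1],"offset":[[0,0,0],[0,0,0]],"rot":[[0,0,0],[0,0,0]]}';python3 - <<'E'
from h import *
st=state();print(box(st['ee_pos']),st['force']); go(b2w(-48,-113,60),down(-6.95))
im=grab_frame('wrist'); cv2.imwrite('pics/w31.png',im[:,:,::-1])
im=grab_frame('scene'); cv2.imwrite('pics/s31.png',cv2.resize(im[90:230,310:470],None,fx=4,fy=4,interpolation=cv2.INTER_CUBIC)[:,:,::-1])
E
```

```text
time_s: 36.13
ee_pos: [489.8, 4.6, 108.7]
ee_rot: [-48.4, 89.9, -145.6]
force: [-0.0, 0.3, -0.2]
gripper_width: 0.4
time_s: 36.3
ee_pos: [492.2, 6.0, 108.6]
ee_rot: [114.0, 89.9, 16.8]
force: [-0.5, 0.5, 0.6]
gripper_width: 0.4
[ -48.4 -112.7  108.6] [-0.49338746  0.4881799   0.61245894]
off [48.6  0.3  0.4] rot [-0.2 -0.  -0.1]
```

View pics/w31.png

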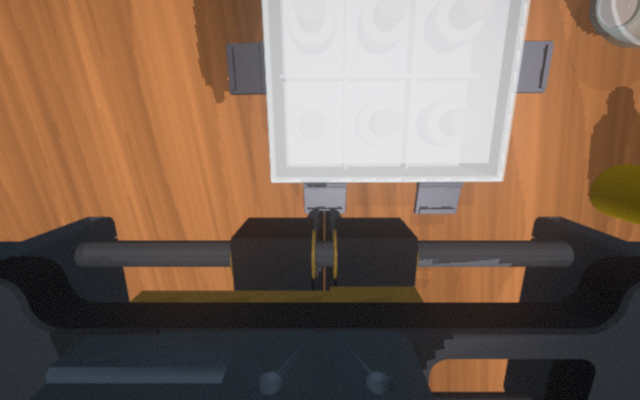

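View pics/s31.png

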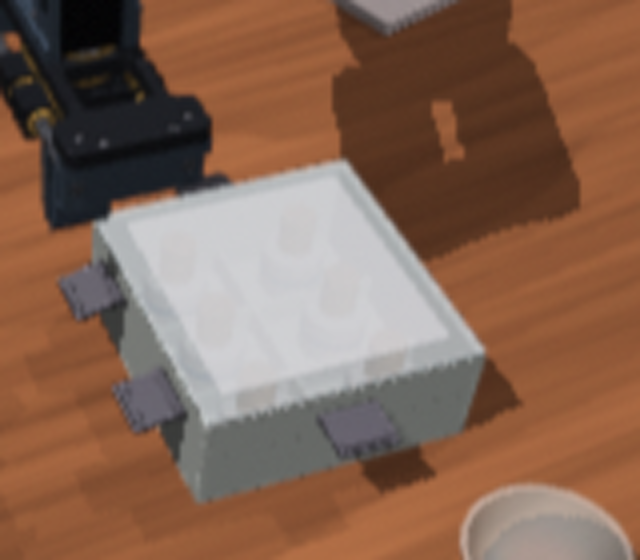

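The finger tip is over clip_front_near, at (324,195) in the wrist view. I descend along the wall to fold it down.

```bash
python3 -m handwheel '{"gripper":[1,1,1,1,1],"offset":[[35,0,0],[48,0,0],[56,0,0],[64,0,0],[72,0,0]],"rot":[[0,0,0],[0,0,0],[0,0,0],[0,0,0],[0,0,0]]}' 20; python3 -m handwheel '{"gripper":[1,1,1],"offset":[[4,0,0],[8,0,0],[8,0,0]],"rot":[[0,0,0],[0,0,0],[0,0,0]]}';python3 - <<'E'
from h import *
st=state();print(box(st['ee_pos']),st['force'])
im=grab_frame('scene'); cv2.imwrite('pics/s32.png',cv2.resize(im[90:230,310:470],None,fx=4,fy=4,interpolation=cv2.INTER_CUBIC)[:,:,::-1])
E
```

```text
time_s: 36.82
ee_pos: [493.1, 5.9, 36.5]
ee_rot: [78.4, 89.9, -18.7]
force: [0.0, -2.0, 0.8]
gripper_width: 0.3
time_s: 37.07
ee_pos: [491.7, 6.0, 27.9]
ee_rot: [-89.2, 90.0, 173.7]
force: [0.6, -0.8, 0.2]
gripper_width: 0.3
[ -48.8 -112.7   27.9] [ 0.55409813 -0.76835638  0.24070435]
```

View pics/s32.png

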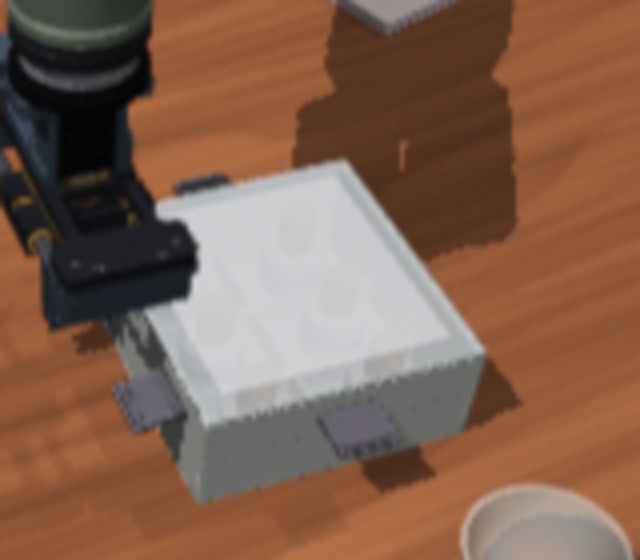

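Now I push inward, towards the wall, in small steps.

```bash
python3 -m handwheel '{"gripper":[1,1,1],"offset":[[0,0,-2],[0,0,-4],[0,0,-4]],"rot":[[0,0,0],[0,0,0],[0,0,0]]}' 20; python3 -m handwheel '{"gripper":[1,1],"offset":[[0,0,-2],[0,0,-2]],"rot":[[0,0,0],[0,0,0]]}'
```

```text
time_s: 37.37
ee_pos: [492.1, 8.6, 28.6]
ee_rot: [6.0, 89.8, -91.0]
force: [0.7, -7.7, -1.5]
gripper_width: 0.4
time_s: 37.53
ee_pos: [492.1, 8.8, 28.7]
ee_rot: [1.7, 89.7, -95.2]
force: [-0.8, -16.2, -0.8]
gripper_width: 0.5
```

The force rises sharply, so the clip is flat on the wall. I back off, rise and move to clip_front_far at (+48,-113).

```bash
python3 -m handwheel '{"gripper":[1,1,1,1,1],"offset":[[0,0,8],[-35,0,8],[-70,25,8],[-75,60,8],[-75,97,8]],"rot":[[0,0,0],[0,0,0],[0,0,0],[0,0,0],[0,0,0]]}' 20; python3 -m handwheel '{"gripper":[1,1],"offset":[[0,0,0],[0,0,0]],"rot":[[0,0,0],[0,0,0]]}';python3 - <<'E'
from h import *
st=state();print(box(st['ee_pos']),st['force']); go(b2w(48,-113,28),down(-6.95))
im=grab_frame('scene'); cv2.imwrite('pics/s33.png',cv2.resize(im[90:230,310:470],None,fx=4,fy=4,interpolation=cv2.INTER_CUBIC)[:,:,::-1])
E
```

```text
time_s: 37.95
ee_pos: [590.4, -8.0, 107.8]
ee_rot: [101.2, 89.6, 4.0]
force: [0.3, -1.0, -0.1]
gripper_width: 0.3
time_s: 38.12
ee_pos: [588.9, -8.1, 103.4]
ee_rot: [130.8, 89.9, 33.6]
force: [-0.3, 0.2, -0.3]
gripper_width: 0.1
[  49.4 -115.   103.4] [-0.25732793  0.16767056 -0.25493323]
off [75.4 -1.5 -1.9] rot [-0.2 -0.  -0. ]
```

View pics/s33.png

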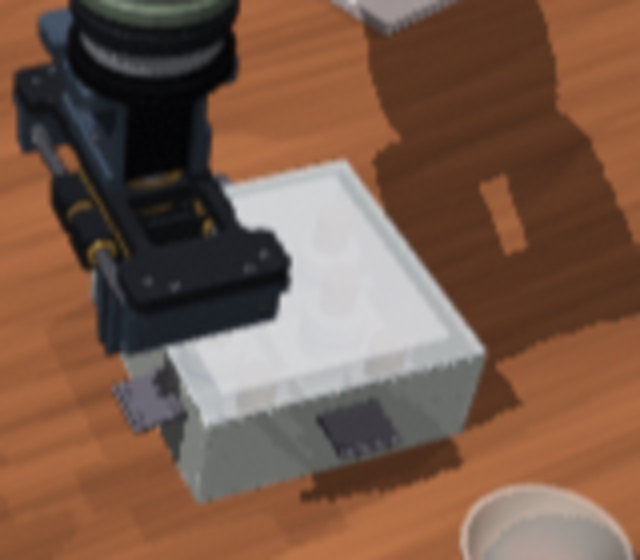

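```bash
python3 -m handwheel '{"gripper":[1,1,1,1,1],"offset":[[32,-1,-2],[45,-1,-2],[55,-1,-2],[66,-1,-2],[75,-1,-2]],"rot":[[0,0,0],[0,0,0],[0,0,0],[0,0,0],[0,0,0]]}' 20; python3 -m handwheel '{"gripper":[1,1,1],"offset":[[0,0,-2],[0,0,-3],[0,0,-4]],"rot":[[0,0,0],[0,0,0],[0,0,0]]}';python3 -m handwheel '{"gripper":[1,1],"offset":[[0,0,-2],[0,0,-2]],"rot":[[0,0,0],[0,0,0]]}'
```

```text
time_s: 38.58
ee_pos: [585.9, -6.1, 28.1]
ee_rot: [-56.0, 90.0, -153.1]
force: [-0.2, -0.8, 0.8]
gripper_width: 0.2
time_s: 38.83
ee_pos: [586.4, -2.8, 28.4]
ee_rot: [-42.2, 89.9, -139.2]
force: [-2.5, -6.5, -2.2]
gripper_width: 0.1
time_s: 39.0
ee_pos: [586.5, -2.7, 28.4]
ee_rot: [-19.1, 89.7, -116.0]
force: [-2.3, -10.4, -2.4]
gripper_width: 0.1
```

clip_front_far is flat. Next is clip_far at box (94,0): I back off, rise and go to (114,0).

```bash
python3 -m handwheel '{"gripper":[1,1,1,1,1],"offset":[[0,0,8],[-35,0,8],[-70,20,-10],[-80,50,-30],[-80,68,-65]],"rot":[[0,0,0],[0,0,0],[0,0,0],[0,0,0],[0,0,0]]}' 20; python3 -m handwheel '{"gripper":[1,1,1,1],"offset":[[0,0,-30],[0,0,-45],[0,0,-45],[0,0,-45]],"rot":[[0,0,0],[0,0,0],[0,0,0],[0,0,0]]}';python3 - <<'E'
from h import *
st=state();print(box(st['ee_pos']),st['force']); go(b2w(114,0,28),down(-6.95))
im=grab_frame('scene'); cv2.imwrite('pics/s34.png',cv2.resize(im[90:230,310:470],None,fx=4,fy=4,interpolation=cv2.INTER_CUBIC)[:,:,::-1])
im=grab_frame('wrist'); cv2.imwrite('pics/w34.png',im[:,:,::-1])
E
```

```text
time_s: 39.42
ee_pos: [668.6, 54.7, 114.6]
ee_rot: [99.9, 89.3, 2.6]
force: [1.4, 0.3, 0.6]
gripper_width: 0.7
time_s: 39.75
ee_pos: [668.2, 100.9, 108.4]
ee_rot: [-41.6, 90.0, -138.7]
force: [-1.1, -0.5, -0.7]
gripper_width: 0.8
[114.9   2.8 108.4] [-1.06200242 -0.45125301 -0.67002939]
off [80.4 -0.9  2.7] rot [-0.1  0.   0. ]
```

View pics/s34.png

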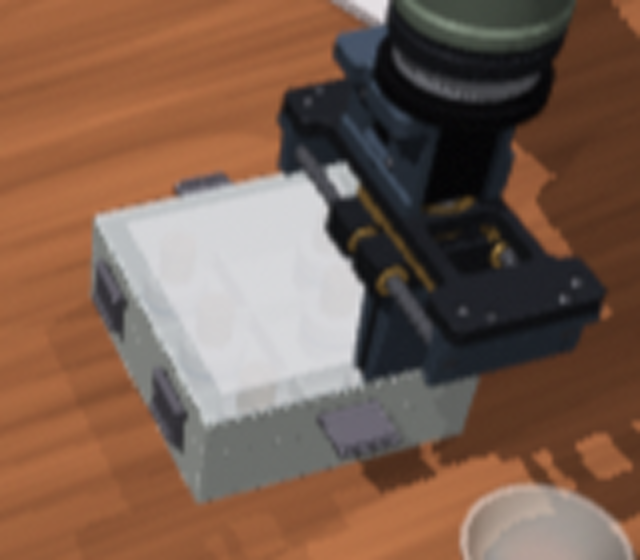

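View pics/w34.png

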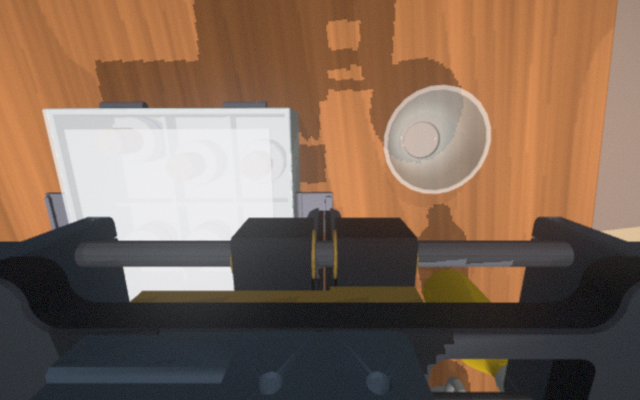

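Both front clips now lie flat on the -y wall. I descend on clip_far.

```bash
python3 -m handwheel '{"gripper":[1,1,1,1,1],"offset":[[35,0,2],[50,0,2],[60,0,2],[70,0,2],[80,0,2]],"rot":[[0,0,0],[0,0,0],[0,0,0],[0,0,0],[0,0,0]]}' 20; python3 -m handwheel '{"gripper":[1,1,1,1],"offset":[[0,-2,0],[0,-4,0],[0,-5,0],[0,-5,0]],"rot":[[0,0,0],[0,0,0],[0,0,0],[0,0,0]]}';python3 - <<'E'
from h import *
st=state();print(box(st['ee_pos']),st['force'])
im=grab_frame('scene'); cv2.imwrite('pics/s35.png',cv2.resize(im[90:230,310:470],None,fx=4,fy=4,interpolation=cv2.INTER_CUBIC)[:,:,::-1])
E
```

```text
time_s: 40.27
ee_pos: [669.5, 97.7, 28.9]
ee_rot: [100.1, 89.9, 2.9]
force: [-0.3, 0.5, 1.0]
gripper_width: 0.3
time_s: 40.6
ee_pos: [664.0, 99.2, 29.3]
ee_rot: [96.3, 89.9, -0.8]
force: [0.7, -0.3, -0.1]
gripper_width: 0.7
[110.9   0.6  29.3] [ 0.74546582 -0.26381181 -0.11438566]
```

View pics/s35.png

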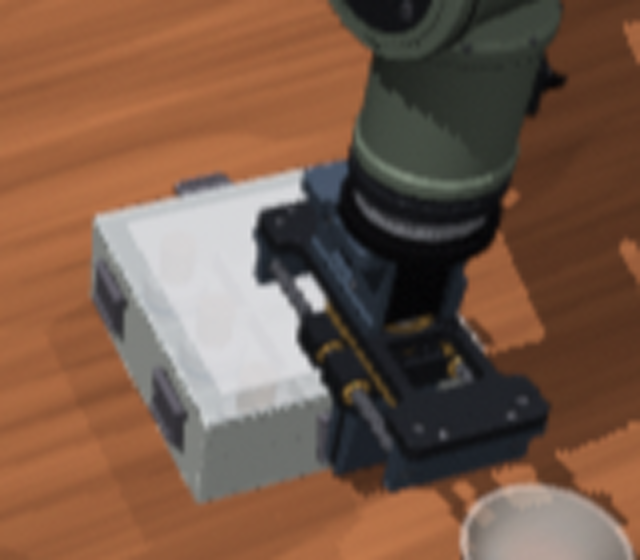

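```bash
python3 -m handwheel '{"gripper":[1,1,1],"offset":[[0,-2,0],[0,-3,0],[0,-4,0]],"rot":[[0,0,0],[0,0,0],[0,0,0]]}' 20; python3 -m handwheel '{"gripper":[1,1],"offset":[[0,-2,0],[0,-2,0]],"rot":[[0,0,0],[0,0,0]]}';python3 -c "
from h import *
st=state();print(box(st['ee_pos']),st['force'])"
```

```text
time_s: 40.9
ee_pos: [660.6, 99.7, 28.8]
ee_rot: [96.2, 89.8, -0.9]
force: [4.5, -1.7, -2.2]
gripper_width: 0.7
time_s: 41.07
ee_pos: [660.6, 99.7, 29.0]
ee_rot: [95.3, 89.6, -1.9]
force: [8.2, -1.7, -4.0]
gripper_width: 0.2
[107.5   0.8  29. ] [ 8.1769146 -1.6847543 -4.0131103]
```

It is in contact and stopped at x=107.5. I back off, rise and look.

```bash
python3 -m handwheel '{"gripper":[1,1,1,1,1],"offset":[[0,8,0],[-35,8,0],[-70,8,5],[-85,0,30],[-85,-20,60]],"rot":[[0,0,0],[0,0,0],[0,0,0],[0,0,0],[0,0,0]]}' 20; python3 -m handwheel '{"gripper":[1,1,1,1,1],"offset":[[0,-30,20],[0,-65,30],[0,-100,30],[0,-140,25],[0,-180,10]],"rot":[[0,0,0],[0,0,0],[0,0,0],[0,0,0],[0,0,0]]}';python3 - <<'E'
from h import *
st=state();print(box(st['ee_pos']),st['force']); go(b2w(-114,0,105),down(-6.95))
im=grab_frame('scene'); cv2.imwrite('pics/s36.png',cv2.resize(im[90:230,310:470],None,fx=4,fy=4,interpolation=cv2.INTER_CUBIC)[:,:,::-1])
im=grab_frame('wrist'); cv2.imwrite('pics/w36.png',im[:,:,::-1])
E
```

```text
time_s: 41.48
ee_pos: [634.4, 43.8, 118.0]
ee_rot: [103.4, 89.4, 6.4]
force: [0.8, -1.0, 0.9]
gripper_width: 0.7
time_s: 41.9
ee_pos: [448.4, 53.9, 113.2]
ee_rot: [-78.0, 89.8, -175.3]
force: [1.5, 1.0, 0.1]
gripper_width: 0.4
[-97.6 -70.4 113.2] [1.54914268 0.98121096 0.09466449]
off [  8.2 -16.9 -70.3] rot [-0.4  0.   0.2]
```

View pics/s36.png

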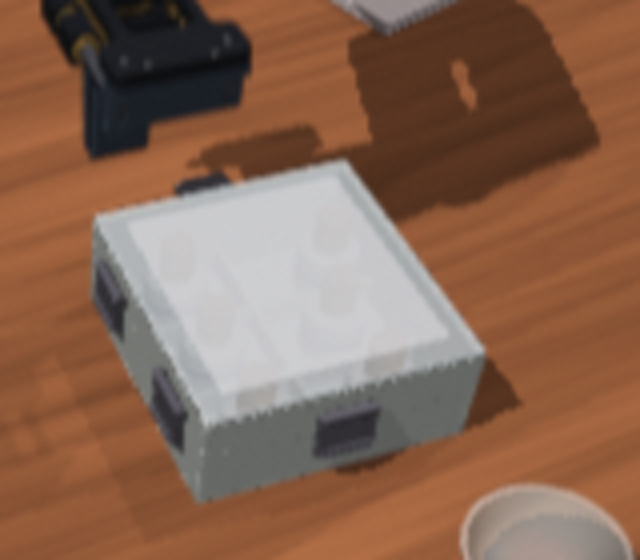

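View pics/w36.png

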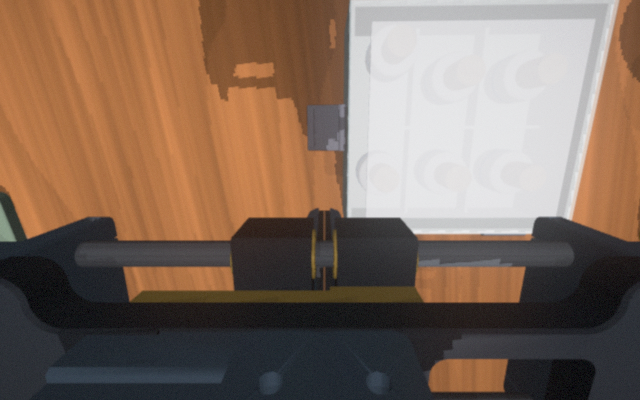

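clip_far lies flat at (347,430) in the scene crop, and only clip_near is still out. I move over it.

```bash
python3 -m handwheel '{"gripper":[1,1,1,1],"offset":[[4,-9,-35],[5,-17,-65],[5,-17,-70],[5,-17,-70]],"rot":[[0,0,0],[0,0,0],[0,0,0],[0,0,0]]}' 20;python3 -c "
from h import *
st=state();print(box(st['ee_pos']),st['force']); go(b2w(-114,0,28),down(-6.95))"
```

```text
time_s: 42.33
ee_pos: [443.3, 127.8, 108.5]
ee_rot: [-77.0, 90.0, -174.0]
force: [0.5, 0.3, -0.9]
gripper_width: 0.6
[-111.6    2.3  108.5] [ 0.46004152  0.25108663 -0.85700052]
off [80.5 -2.4  2.3] rot [-0.  0.  0.]
```

```bash
python3 -m handwheel '{"gripper":[1,1,1,1,1],"offset":[[35,-2,2],[50,-2,2],[60,-2,2],[70,-2,2],[80,-2,2]],"rot":[[0,0,0],[0,0,0],[0,0,0],[0,0,0],[0,0,0]]}' 20; python3 -m handwheel '{"gripper":[1,1,1,1],"offset":[[0,2,0],[0,4,0],[0,5,0],[0,5,0]],"rot":[[0,0,0],[0,0,0],[0,0,0],[0,0,0]]}';python3 -m handwheel '{"gripper":[1,1],"offset":[[0,2,0],[0,2,0]],"rot":[[0,0,0],[0,0,0]]}';python3 -c "
from h import *
st=state();print(box(st['ee_pos']),st['force'])"
```

```text
time_s: 42.75
ee_pos: [441.1, 123.6, 28.0]
ee_rot: [-57.1, 89.9, -154.3]
force: [-1.1, 0.4, 0.7]
gripper_width: 0.8
time_s: 43.08
ee_pos: [446.4, 123.6, 28.8]
ee_rot: [53.8, 90.0, -43.4]
force: [-0.6, 0.6, -0.3]
gripper_width: 0.8
time_s: 43.25
ee_pos: [447.1, 123.6, 28.7]
ee_rot: [-73.6, 89.9, -170.8]
force: [-4.0, -0.4, 1.7]
gripper_width: 0.5
[-107.4   -1.4   28.7] [-4.0240749  -0.44044691  1.70790755]
```

```bash
python3 -m handwheel '{"gripper":[1,1],"offset":[[0,2,0],[0,2,0]],"rot":[[0,0,0],[0,0,0]]}' 20; python3 -m handwheel '{"gripper":[1,1,1,1,1],"offset":[[0,-10,0],[-35,-12,0],[-75,-12,0],[-110,-30,0],[-140,-60,0]],"rot":[[0,0,0],[0,0,0],[0,0,0],[0,0,0],[0,0,0]]}' 20; python3 -m handwheel '{"gripper":[1,1,1,1,1],"offset":[[-20,0,30],[-40,0,65],[-60,0,100],[-80,0,140],[-80,0,180]],"rot":[[0,0,0],[0,0,0],[0,0,0],[0,0,0],[0,0,0]]}' 20; python3 - <<'E'
from h import *
st=state();print(box(st['ee_pos']),st['force'])
for n,(x0,y0,x1,y1) in (('scene',(310,90,470,230)),('side',(200,230,420,400)),('wrist',(0,0,640,400))):
    im=grab_frame(n); f=1 if n=='wrist' else 3.5; cv2.imwrite(f'pics/{n}37.png',cv2.resize(im[y0:y1,x0:x1],None,fx=f,fy=f,interpolation=cv2.INTER_CUBIC)[:,:,::-1])
E
```

```text
time_s: 43.42
ee_pos: [447.1, 123.5, 28.6]
ee_rot: [-80.3, 89.7, -177.4]
force: [-8.8, 2.3, 7.0]
gripper_width: 0.0
time_s: 43.83
ee_pos: [394.4, 131.7, 171.2]
ee_rot: [109.6, 89.5, 12.4]
force: [0.2, 0.5, 0.5]
gripper_width: 0.3
time_s: 44.25
ee_pos: [371.1, -48.0, 252.1]
ee_rot: [87.6, 89.3, -9.4]
force: [1.8, -0.7, 0.4]
gripper_width: 0.7
[-162.  -180.9  252.1] [ 1.82194421 -0.69451582  0.35603023]
```

View pics/scene37.png

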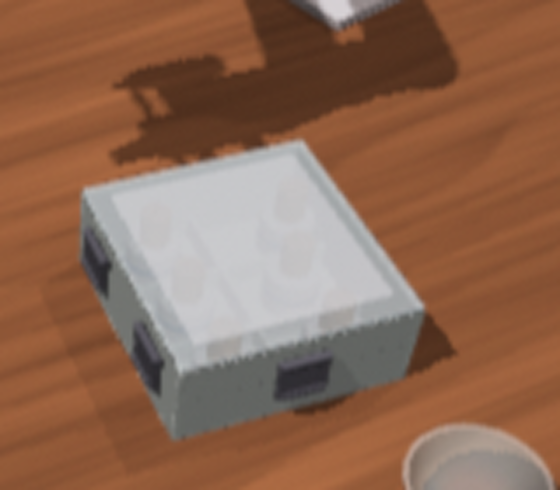

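View pics/side37.png

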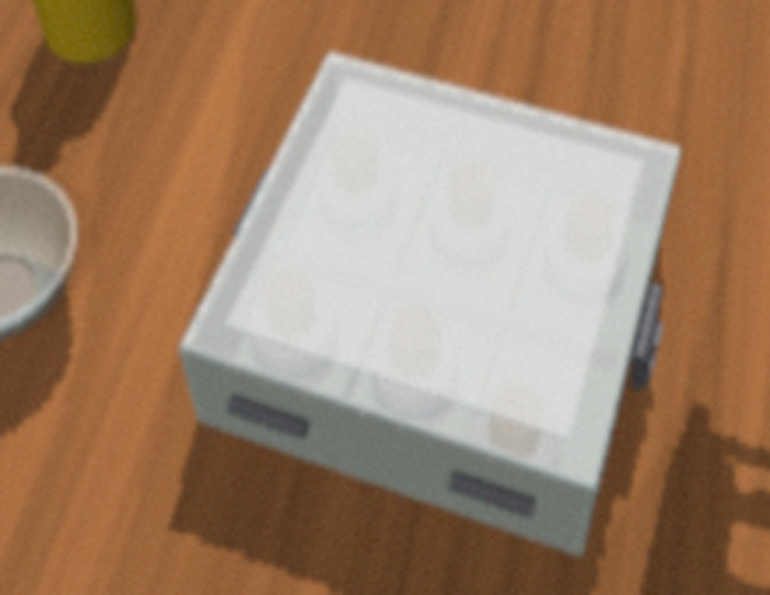

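View pics/wrist37.png

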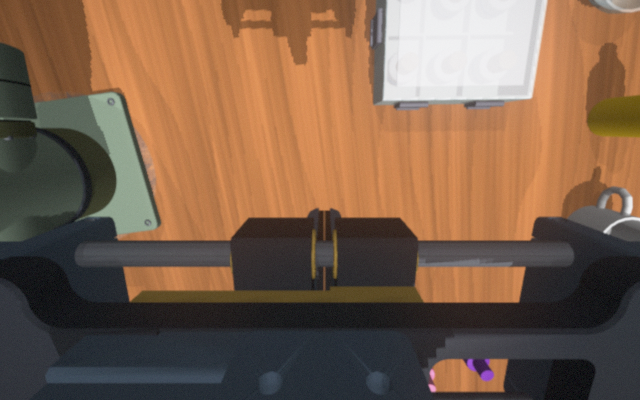

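All four clips lie flat and the lid is flush. But the back-left jar, near (515,420) in the side crop, looks different from before: a brown patch where the pale body was. I'll enhance the contrast and compare it with the earlier picture.

```bash
python3 - <<'E'
from h import *
a=cv2.imread('pics/side30.png');d=grab_frame('side')[:,:,::-1]
b=cv2.resize(d[230:400,200:420],None,fx=3.5,fy=3.5,interpolation=cv2.INTER_CUBIC)
cl=cv2.createCLAHE(6,(4,4))
def e(x):
    x=x[50:480,180:690]; g=cv2.merge([cl.apply(np.ascontiguousarray(x[:,:,i])) for i in range(3)]); return cv2.resize(g,(395,333))
cv2.imwrite('pics/cmp.png',np.hstack([e(a),e(b)]))
s=grab_frame('scene')[:,:,::-1]; c=cv2.resize(s[110:230,320:460],None,fx=3.5,fy=3.5,interpolation=cv2.INTER_CUBIC)
o=cv2.imread('pics/scene30.png')
f=lambda x:cv2.resize(cv2.merge([cl.apply(np.ascontiguousarray(x[40:330,30:420,i])) for i in range(3)]),(395,294))
cv2.imwrite('pics/cmp2.png',np.hstack([f(o),f(c)]))
E
```

```text
(no output)
```

View pics/cmp.png

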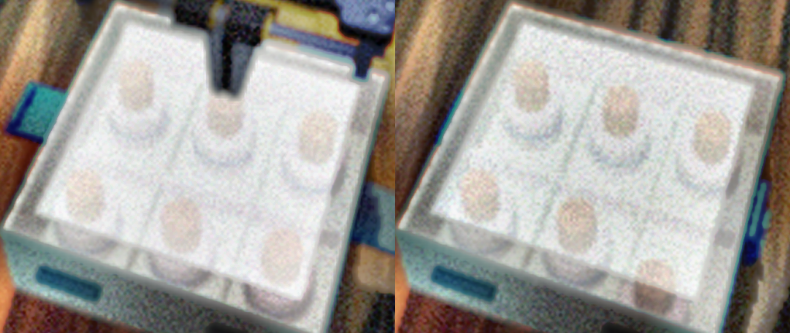

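View pics/cmp2.png

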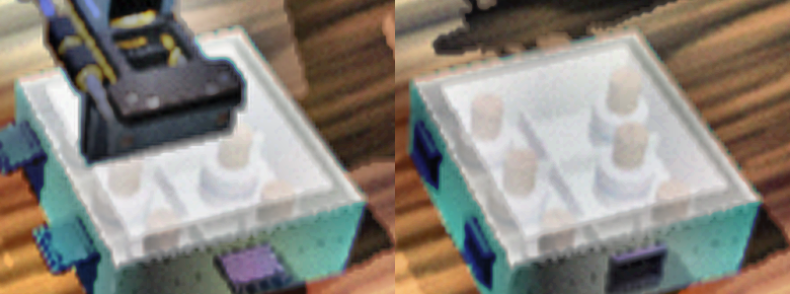

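Through the lid, the back-left jar's cork has moved by about 22 px in the side view since the lid was shut. It may have been the announced knock, so I need to know whether the jar still stands. I'll put the wrist camera straight above it.

```bash
python3 -m handwheel '{"gripper":[1,1,1,1,1],"offset":[[15,22,-32],[30,44,-64],[45,66,-96],[58,88,-128],[70,103,-155]],"rot":[[0,0,0],[0,0,0],[0,0,0],[0,0,0],[0,0,0]]}' 20; python3 -m handwheel '{"gripper":[1,1],"offset":[[0,0,0],[0,0,0]],"rot":[[0,0,0],[0,0,0]]}';python3 - <<'E'
from h import *
st=state();print(box(st['ee_pos']));np.save('w38.npy',np.r_[st['ee_pos'],st['ee_rot']])
im=grab_frame('wrist'); cv2.imwrite('pics/w38.png',im[:,:,::-1])
cl=cv2.createCLAHE(4,(4,4)); x=im[0:215,220:560]; g=cv2.merge([cl.apply(np.ascontiguousarray(x[:,:,i])) for i in range(3)])
cv2.imwrite('pics/w38c.png',cv2.resize(g,None,fx=2.35,fy=2.35,interpolation=cv2.INTER_CUBIC)[:,:,::-1])
E
```

```text
time_s: 44.92
ee_pos: [491.6, 98.9, 176.5]
ee_rot: [134.8, 90.0, 37.9]
force: [0.7, 0.5, -0.5]
gripper_width: 0.5
time_s: 45.08
ee_pos: [489.7, 97.5, 176.3]
ee_rot: [-72.0, 89.8, -168.8]
force: [0.9, 0.2, -1.0]
gripper_width: 1.0
[-61.8 -22.2 176.3]
```

View pics/w38c.png

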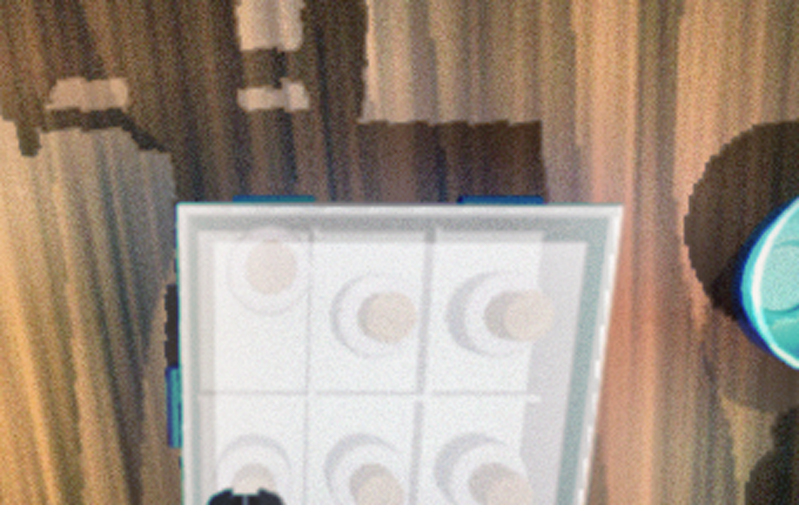

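Seen from straight above, the knocked jar has slid to the back of its compartment. Its cork at (271,267) is concentric with its body at (268,270), and the shift matches perspective for an upright jar, so it still stands. One more view over the middle will check the other five.

```bash
python3 -m handwheel '{"gripper":[1,1,1,1,1],"offset":[[0,30,15],[0,60,30],[0,90,45],[0,90,45],[0,90,45]],"rot":[[0,0,0],[0,0,0],[0,0,0],[0,0,0],[0,0,0]]}' 20;python3 - <<'E'
from h import *
st=state();print(box(st['ee_pos']))
im=grab_frame('wrist'); c=cam('wrist',st)
np.set_printoptions(precision=0,suppress=True)
x0,y0,f=200,30,2.35
cl=cv2.createCLAHE(4,(4,4)); x=im[y0:215,x0:500]; g=cv2.merge([cl.apply(np.ascontiguousarray(x[:,:,i])) for i in range(3)])
g=cv2.resize(g,None,fx=f,fy=f,interpolation=cv2.INTER_CUBIC)
for bx in(-58.5,0,58.5):
  for by in(-41,41):
    if (bx,by)==(-58.5,41): by=59
    for z,col in((62,(255,0,0)),(36,(0,160,0))):
      r=11 if z==62 else 20
      p=np.array([(proj(c,b2w(bx+r*np.cos(t),by+r*np.sin(t),z))-[x0,y0])*f for t in np.linspace(0,6.28,24)]).astype(np.int32)
      cv2.polylines(g,[p],True,col,1)
cv2.imwrite('pics/w39c.png',g[:,:,::-1])
E
```

```text
time_s: 45.55
ee_pos: [574.0, 37.6, 178.2]
ee_rot: [88.8, 90.0, -8.4]
force: [-0.7, -0.0, -0.2]
gripper_width: 0.3
[ 29.  -71.4 178.2]
```

View pics/w39c.png

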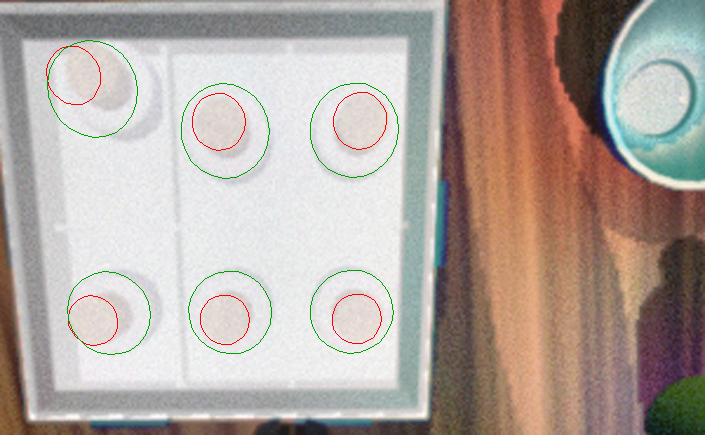

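Five jars match the predicted upright outlines at their compartment centres (red is the cork top, green the body top). The knocked one is a few millimetres off my guess, so I'll locate it from both wrist views.

```bash
python3 - <<'E'
from h import *
st=state(); im2=grab_frame('wrist'); c2=cam('wrist',st)
w=np.load('w38.npy'); c1=cam('wrist',dict(ee_pos=w[:3],ee_rot=w[3:]))
im1=cv2.imread('pics/w38.png')[:,:,::-1]
q=(220+271/2.35,267/2.35)
P=box(onz(c1,*q,62)); B=box(onz(c1,220+268/2.35,270/2.35,36)); print('cork top if z62',P,'body top if z36',B)
out=[]
cl=cv2.createCLAHE(4,(2,2))
for im,c in((im1,c1),(im2,c2)):
    ctr=proj(c,b2w(P[0],P[1],45)); x0,y0=(ctr-[38,38]).astype(int); x0=max(x0,0);y0=max(y0,0); f=5
    x=im[y0:y0+76,x0:x0+76]; g=cv2.merge([cl.apply(np.ascontiguousarray(x[:,:,i])) for i in range(3)])
    g=cv2.resize(g,(380,380),interpolation=cv2.INTER_CUBIC); n=g.copy()
    for z,r,col in((62,11,(255,0,0)),(36,20,(0,160,0)),(4,20,(0,0,255))):
        p=np.array([(proj(c,b2w(P[0]+r*np.cos(t),P[1]+r*np.sin(t),z))-[x0,y0]+.5)*f for t in np.linspace(0,6.28,30)]).astype(np.int32)
        cv2.polylines(g,[p],True,col,1)
    out.append(np.hstack([n,g]))
for i,o in enumerate(out): cv2.imwrite(f'pics/B{i}.png',o[:,:,::-1])
E
```

```text
cork top if z62 [-50.8  60.3  62. ] body top if z36 [-51.3  60.4  36. ]
```

View pics/B0.png

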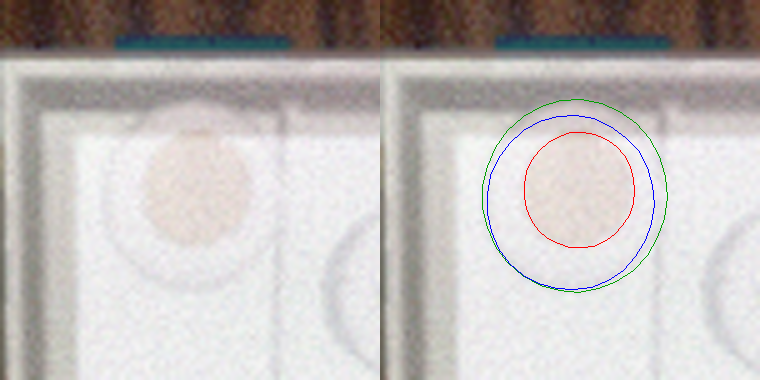

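View pics/B1.png

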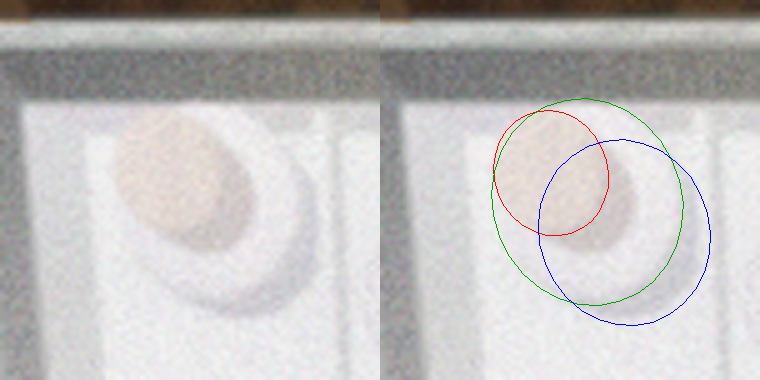

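An upright jar at box (-51,60) fits both views, so nothing needs mending. I retreat and check the clip angles against the predicted tip lines for 0 and 0.2 rad.

```bash
python3 -m handwheel '{"gripper":[1,1,1,1,1],"offset":[[-15,-30,20],[-30,-60,40],[-45,-90,60],[-60,-120,80],[-70,-150,100]],"rot":[[0,0,0],[0,0,0],[0,0,0],[0,0,0],[0,0,0]]}' 20;python3 -m handwheel '{"gripper":[1,1,1],"offset":[[0,0,0],[0,0,0],[0,0,0]],"rot":[[0,0,0],[0,0,0],[0,0,0]]}';python3 - <<'E'
from h import *
st=state();print(box(st['ee_pos']),st['time_s'])
ims={'wrist':grab_frame('wrist'),'scene':grab_frame('scene')}; cams={'wrist':cam('wrist',st),'scene':cam('scene')}
def clip(name,th,t):  # t in -18..18 along width; outer-face tip & hinge
    out=[]
    for L in (0,28):
        # outward distance and height of outer face
        o=L*np.sin(th)+2.5*np.cos(th); z=52-L*np.cos(th)+2.5*np.sin(th)
        if name=='near': p=b2w(-94-o,t,z)
        if name=='far': p=b2w(94+o,t,z)
        if name=='fn': p=b2w(-48+t,-89-o,z)
        if name=='ff': p=b2w(48+t,-89-o,z)
        out.append(p)
    return out
tiles=[]
for v,n in(('wrist','near'),('scene','far'),('scene','fn'),('scene','ff')):
    c=cams[v];im=ims[v];ctr=proj(c,clip(n,0.1,0)[1]);x0,y0=(ctr-[22,22]).astype(int);f=8
    a=cv2.resize(im[max(y0,0):y0+44,x0:x0+44],(352,352),interpolation=cv2.INTER_CUBIC);g=a.copy()
    for th,col in((0,(0,255,0)),(0.2,(255,0,0))):
        h0,t0=clip(n,th,-18);h1,t1=clip(n,th,18)
        p=np.array([(proj(c,q)-[x0,max(y0,0)]+.5)*f for q in(h0,h1,t1,t0)]).astype(np.int32);cv2.polylines(g,[p],True,col,1)
    tiles.append(np.hstack([a,g]))
cv2.imwrite('pics/clA.png',np.vstack(tiles[:2])[:600,:,::-1] if False else cv2.resize(np.vstack(tiles[:2]),(590,590))[:,:,::-1])
cv2.imwrite('pics/clB.png',cv2.resize(np.vstack(tiles[2:]),(590,590))[:,:,::-1])
E
```

```text
time_s: 46.07
ee_pos: [410.0, -41.6, 249.2]
ee_rot: [87.4, 89.9, -9.6]
force: [0.5, -0.8, 0.3]
gripper_width: 0.6
time_s: 46.32
ee_pos: [412.3, -41.4, 248.2]
ee_rot: [104.1, 89.9, 7.0]
force: [-0.7, 0.5, -0.2]
gripper_width: 0.7
[-121.9 -169.4  248.2] 46.3167
```

View pics/clA.png

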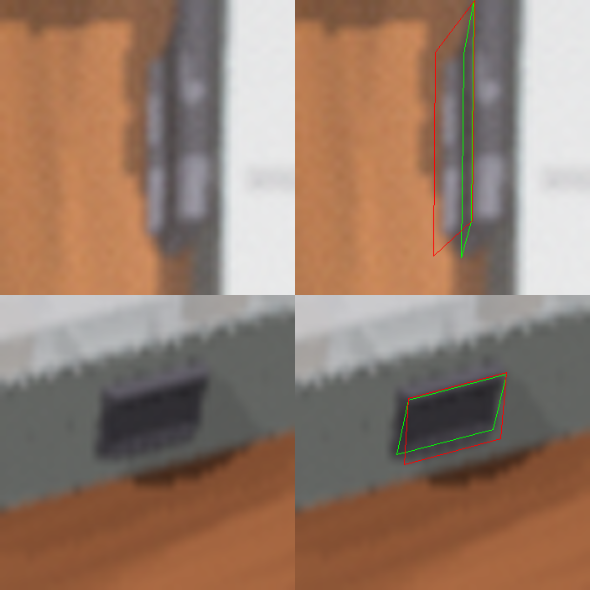

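View pics/clB.png

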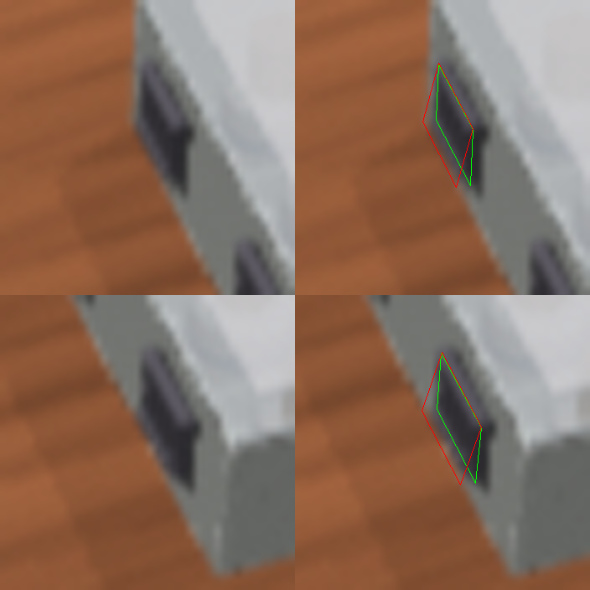

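The far and both front clips match the 0 rad outline within the calibration error. The near clip's end ridge lies between the 0 and 0.2 lines. Its hard stop (-107.4 mm) mirrors the far clip's (+107.5 mm), and with the finger tip about 10 mm in half-width that puts it at about 0.04 rad. The arm is clear of everything, so I hand in.

```bash
python3 - <<'E'
from workcell import *
print(state()['force'],abs(state()['qvel']).max())
print(job_done())
E
```

```text
[-0.28452594  0.57624796  0.23489066] 0.8955714298399075
the job is handed in; nothing more can be done
None
```

I put all six jars upright in the box, one to a compartment, closed the lid, then folded the four clips down. I handed in after about 46 s; `job_done()` gave no verdict.

**Jars:** Five sit at their compartment centres and match upright outlines in the wrist view. The back-left jar was pushed about 20 mm within its compartment after I shut the lid. Two wrist views show it still upright near box (-51, 60), so I left it there.

**Lid:** It is shut. Pressing stopped at 70 mm while the force climbed, and no seam gap shows.

**Clips:** All four look flat. The far clip and both front clips match the 0 rad outline. The near clip's outline was less clear, because the ridge at its end falls between the 0 and 0.2 rad lines. Its hard stop mirrors the far clip's, and I estimate about 0.04 rad.

**Forces:** One contact was firmer than I intended: about 23 N at the wrist when I set down the first jar.

**Other objects:** The moves stayed clear of the cup, bottle, bowl and the pink and purple look-alikes. I did not measure their positions again at the end.

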